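Clamp a glass bottle in the bench holder with its sliding rod and cam lever

ROBOT

A 6-joint arm with a two-finger parallel gripper is mounted at the origin on the work surface. World frame = base frame: x ahead of the robot, y to its left, z up, the work surface at z = 0. Lengths are in m, angles in rad, forces in N, time in s.
With the tool pointing down it reaches from about 0.325 to 0.775 m from the base axis. Payload 5.5 kg.
Tool frame: the origin (TCP) lies on the centre line of the jaws, within the pads' length; the fingertips stand ctrl.finger_overhang ahead of it and the grasp point (between the pads) is the TCP (ctrl.finger_overhang is the distance from the TCP to the fingertips, in m); z points along the fingers, x is the direction in which the jaws open and shut, and the axes are right-handed (so a half turn about z gives the same grasp; the last joint's range is limited). The gripper opens to 85 mm and grips with 20 to 120 N. Pads are 22 mm wide; open, the fingers measure 114 mm over their backs; the gripper's body (76 mm by 85 mm) begins 54 mm behind the grasp point. The pads swing forward as they close: fully open they stand 13 mm farther back than shut.
Start: joints at [1.227, 0.091, 1.231, -0, 1.82, -0.057], TCP at [0.17, 0.576, 0.25] pointing down, gripper open.
Joint ranges: [-2.87, 2.87], [-0.86, 2.18], [0.17, 2.46], [-1.51, 4.65], [0.06, 2.69], [-2.65, 2.65]. Speed limits (rad/s): [2.57, 2.57, 3.01, 3.14, 3.14, 3.14].

INTERFACE

Orientations are given as a unit quaternion [x, y, z, w].
In Python, from cell import ctrl gives the robot as it stands. The module is installed in compiled form; this text tells all that it offers.
- The arm moves only by the tool send_rows, never from a script. Its argument "steps" is one flat list of numbers, 5 for each row, row after row: the shift along the tool's x, y, z in cm, then the turn about the tool's z in rad, then the gripper's target within -1 to 1 (shut at 1, half-way at 0, fully open at -1). A call has 1 to 8 rows; each row shifts and turns the commanded pose from where the row before left it, along the tool's axes as they then stand; what a row does not reach is not made up. A row lasts 1/8 s, in which the tool goes at most 62.5 mm and 10.7 degrees, less where a joint would pass 70% of its speed; a pose out of reach is approached as far as the arm can. A call is refused whole if a number of a shift passes 6.25 or a number of a turn 0.188, either way. A call with a gripper value outside its range is refused whole. The fingers move at their own pace and stop on an object; "newtons" is the grip in N (left out, the last holds). Time passes only in rows, so rows that do not move let the fingers close. It gives the time, the measured TCP pose, the force and the opening at its end, in the units of the state.
- ctrl.get_state(): the state, without advancing time (a new reading comes with each control period).
- ctrl.get_image(name): name is "side" or "top" or "wrist"; returns a dict with "frame" (400x640x3 uint8, red, green, blue), "range_z" (400x640 float32, m along the optical axis (not along the pixel's ray), 0 where there is no reading), "fx", "fy", "cx", "cy" (pixels), "extrinsics" (4x4, takes a point from world to camera coordinates); the wrist camera has in their place "hand_eye" (4x4, takes a point from camera to tool coordinates, whose origin is the TCP and whose axes are the tool frame's). Camera axes: x right, y down, z forward; pixel columns grow to the right and rows downward; lengths in m; the calibration is good to about 2 mm. A picture is of the moment at which its call begins: read the wrist's pose just before it.
- ctrl.hand_in(): hands the job in, once; it reports no verdict.
The state is a dict: "time_s": time; "joint_positions": joint angles; "dq": joint speeds; "tau": joint torques, N m; "ee_pos": TCP position; "tcp_rot": TCP orientation; "ft_force": force on the tool from outside, world axes, zero at the start; "moment": the same for the moment, N m; "grip_width": opening from 0.0 (shut) to 1.0 (fully open).
Only numpy, scipy, OpenCV 4.12 (cv2) and the standard library are available. Lean on these libraries where they do the work, as an engineer would, in place of code of your own. Each camera call takes 0.05 s, during which the arm holds its last target.

TASK

Fix the small glass bottle in the bench holder: push the sliding rod by its upright knob until its pad has slid the bottle fully home into the V stop and keeps pressing on it, firmly but gently because the glass can crack. Then swing the cam lever over centre all the way to its stop so that the rod is locked, without forcing the lever, and let go. Keep the bottle standing and leave the other things on the bench where they are.

Things in the scene. Friction and masses are not known exactly. Their poses are not given: they have to be found in the camera images.
- holder: Fixed bench holder, grey base plate 120 mm (own x) by 460 mm (own y, -245 to +215), 12 mm thick; origin on the bench, z up. Along own +y: knob, aluminium guide block (own x -48 to +32, own y -95 to -25, top 66 mm high), bottle, V stop (80 mm high, open to own -y). Rod along own y at own x = 0, axis 45 mm high. The V stop's setting varies: with the bottle home its centre is at own y 108 to 140.
- bottle: Small round clear-glass bottle with a blue cap, 60 mm in diameter, 105 mm high with its cap, 0.14 to 0.28 kg, standing loose on the holder's base plate between the pad and the V stop, 8 to 50 mm short of home and up to 1.5 mm to one side. Origin at the centre of its underside, z up. The glass stands a pad force of up to 12 N.
- slide_rod (a joint): How far the 18 mm steel rod is slid along holder's own +y towards the V stop, m, 0 to 0.098; starts at 0 to 0.02; the pad meets the bottle at home somewhere from 0.058 to 0.090, to be felt. Unlocked it slides against a steady drag of about 7 N (8 to 9 N when pushing the bottle along) and stays where it is left; a pad force above about 7 N springs back to 7 N when the rod is let go.
- knob_grip (a point): Middle of the upper half of the upright round black knob (24 mm in diameter, from 33 to 105 mm above the bench) at the rod's -y end; this point is 88 mm above the bench, on the knob's axis. It moves with the rod. In holder's own y it lies 225 mm behind (less than) pad_face.
- pad_face (a point): Centre of the flat front face of the round rubber pad (30 mm in diameter) at the rod's +y end, 45 mm above the bench. The pad gives on a spring of about 5 N per mm; a pad force of 4 to 7 N is right.
- cam_lever (a joint): Angle of the cam lever, rad, 0 (open, as it starts) to 1.83 (closed, on its stop, rod locked); grows clockwise seen from above. The lever points from its pivot to 200 degrees minus this angle, counted from holder's own x towards own y. It pushes back, most near 0.6, until dead centre at 1.4: let go before that, it springs open; past it, it is pulled on to its stop by itself.
- lever_pivot (a point): On the lever's vertical hinge axis, at mid height of the lever arm (80 mm above the bench); holder's own (-24, -60, 80) mm.
- lever_grip (a point): Middle of the lever's level black handle, 70 mm from the hinge axis; the handle is 12 mm wide, 18 mm high (71 to 89 mm above the bench), from 45 to 95 mm from the axis, free on both sides. Swinging it takes up to about 10 N here; never press it with more than 30 N.
- tube_rack: Bystander: green rack with tubes, 76 x 142 mm, 54 mm high, origin under its centre.
- tub: Bystander: orange plastic tub, 84 mm wide, 95 mm high, origin under its centre.
- spare_bottle: Bystander: a second, larger glass jar with a blue cap, 72 mm in diameter, 120 mm high, origin under its centre.

How it is judged:
By the outcome, as a careful person would: the job done as asked, in the order asked, and still so for the second after the job is handed in, with the robot touching nothing.
It also fails if it takes over 72 s, if anything falls off the work surface, if the arm or the gripper's body presses on something with over 40 N, if the wrist force passes 120 N, or if a joint passes its speed limit or range.

## Working session

There is one attempt and no reset: what is moved stays moved. The work goes in short steps, Python scripts to look and compute and a tool call to move; the robot and the scene stay as the last step left them, time stands still between calls to the robot, and variables do not carry over. Pictures are saved under pics/ and viewed, and the job is handed in when it is done.

Besides the shell and the picture viewer there is one more tool, called by a JSON object that holds its "method" and its "body", one argument or row to a line. send_rows: Moves the arm, as the interface text tells. Its arguments: {"type":"object","properties":{"steps":{"type":"array","items":{"type":"number"}},"newtons":{"type":"number"}},"required":["steps"]}

```bash
mkdir -p pics; ls; cat > h.py <<'E'
import numpy as np, cv2
from cell import ctrl
def grab(n,tag):
    s=ctrl.get_state(); im=ctrl.get_image(n)
    cv2.imwrite(f'pics/{tag}.png',im['frame'][:,:,::-1]); 
    np.savez(f'pics/{tag}.npz',**{k:np.array(v) for k,v in im.items()},ee=s['ee_pos'],rot=s['tcp_rot'])
    return im
E
python3 - <<'E'
from h import *
print(ctrl.get_state(),ctrl.finger_overhang)
for n in('top','side','wrist'):
    im=grab(n,n+'0'); print(n,im['fx'],im['cx'],im['cy'],im.get('extrinsics',im.get('hand_eye')))
E
```

```text
pics
{'time_s': 0.0, 'joint_positions': array([ 1.22732862e+00,  9.18725963e-02,  1.23184400e+00,  3.38707918e-05,
        1.81978570e+00, -5.66657390e-02]), 'dq': array([-0.000159  , -0.0004952 , -0.00034078,  0.00047958,  0.00067423,
        0.00066924]), 'tau': array([-3.19273568e-04, -4.58735991e+01, -4.18023849e+01, -2.11723600e-04,
        1.16836283e-02, -2.62823346e-05]), 'ee_pos': array([0.1696268 , 0.57528562, 0.24916625]), 'tcp_rot': array([ 8.00898598e-01,  5.98799235e-01, -8.04943241e-04,  5.13832673e-04]), 'ft_force': array([-0.26655753, -0.28602907, -0.1780471 ]), 'moment': array([-0.03438254, -0.06172127, -0.02976818]), 'grip_width': 1.000953540767156} 0.019
top 366.9026745562646 317.60800845051267 198.32521457773808 [[-0.00628626 -0.9999714   0.00420557 -0.02387525]
 [-0.99647733  0.00591247 -0.08365388  0.64460144]
 [ 0.08362663 -0.00471662 -0.996486    0.94466568]
 [ 0.          0.          0.          1.        ]]
side 477.5268592069981 314.74283354974875 204.1413305654649 [[ 0.98249162 -0.18617889 -0.00690265 -0.63498255]
 [-0.11297573 -0.56590938 -0.81669031  0.14442982]
 [ 0.14814422  0.80317121 -0.57703491  1.51563729]
 [ 0.          0.          0.          1.        ]]
wrist 354.8982930547255 330.24168109578454 207.5505573624285 [[ 9.99999388e-01 -6.56741852e-04  8.90770203e-04  3.38032833e-04]
 [ 3.32118778e-04  9.45876668e-01  3.24526145e-01 -8.55770456e-02]
 [-1.05568865e-03 -3.24525651e-01  9.45876307e-01 -1.24850169e-01]
 [ 0.00000000e+00  0.00000000e+00  0.00000000e+00  1.00000000e+00]]
```

View pics/top0.png

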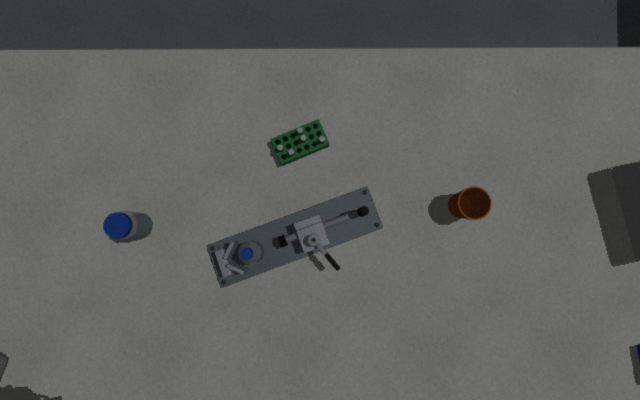

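View pics/side0.png

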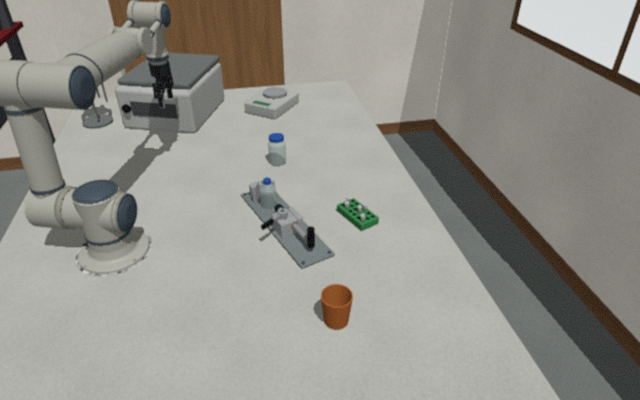

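View pics/wrist0.png

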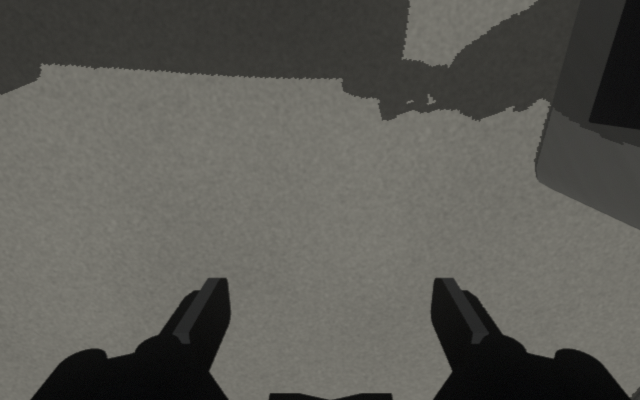

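```bash
cat >> h.py <<'E'
def cloud(im):
    z=im['range_z']; v,u=np.mgrid[:z.shape[0],:z.shape[1]]
    P=np.stack([(u-im['cx'])/im['fx']*z,(v-im['cy'])/im['fy']*z,z],-1)
    E=np.array(im['extrinsics']); return (P-E[:3,3])@E[:3,:3], z>0
def proj_plane(im,uv,h):
    E=np.array(im['extrinsics']);R=E[:3,:3];c=-R.T@E[:3,3]
    d=R.T@np.array([(uv[0]-im['cx'])/im['fx'],(uv[1]-im['cy'])/im['fy'],1]); return c+d*(h-c[2])/d[2]
E
python3 - <<'E'
from h import *
im=dict(np.load('pics/top0.npz')); f=im['frame']
P,ok=cloud(im)
X=P[...,0];Y=P[...,1];Z=P[...,2]
reg=np.zeros(Z.shape,bool);reg[180:295,195:390]=True
print('bench z',np.median(Z[300:340,200:400]))
m=reg&ok&(Z>0.006); 
m=cv2.morphologyEx(m.astype(np.uint8),cv2.MORPH_OPEN,np.ones((3,3)))
print(np.histogram(Z[reg&ok],bins=np.arange(-.01,.13,.005)))
pl=reg&ok&(Z>.007)&(Z<.018)
pts=np.stack([X[pl],Y[pl]],1).astype(np.float32)*1000
r=cv2.minAreaRect(pts);print('plate rect',r,cv2.boxPoints(r))
hsv=cv2.cvtColor(f,cv2.COLOR_RGB2HSV)
def rep(name,mask,h):
    n,l,st,ce=cv2.connectedComponentsWithStats(mask.astype(np.uint8))
    for i in range(1,n):
        if st[i,4]>15: print(name,ce[i],st[i],proj_plane(im,ce[i],h), 'zmed',np.median(Z[l==i]))
rep('cap',reg&(hsv[...,0]>105)&(hsv[...,0]<130)&(hsv[...,1]>150),.105)
rep('black',reg&(f.max(-1)<35),.088)
cv2.imwrite('pics/topz.png',cv2.resize(f[175:300,190:395,::-1],None,fx=3.9,fy=3.9,interpolation=cv2.INTER_CUBIC))
im=dict(np.load('pics/side0.npz'));f=im['frame'][170:270,230:390,::-1]
cv2.imwrite('pics/sidez.png',cv2.resize(f,None,fx=5,fy=5,interpolation=cv2.INTER_CUBIC))
E
```

```text
bench z -1.3998888365704364e-05
(array([  34, 7398, 7037,  775, 4198,  250,   24,   24,   21,   24,   31,
        107,  268,  159,  461,  532,   32,  161,  170,  262,  158,   22,
         45,   39,   18,   91,    1,    0]), array([-0.01 , -0.005,  0.   ,  0.005,  0.01 ,  0.015,  0.02 ,  0.025,
        0.03 ,  0.035,  0.04 ,  0.045,  0.05 ,  0.055,  0.06 ,  0.065,
        0.07 ,  0.075,  0.08 ,  0.085,  0.09 ,  0.095,  0.1  ,  0.105,
        0.11 ,  0.115,  0.12 ,  0.125,  0.13 ]))
plate rect ((544.6332397460938, 34.5809326171875), (119.91687774658203, 460.0445556640625), 19.91655158996582) [[ 409.90356  230.42061]
 [ 566.6183  -202.10857]
 [ 679.3629  -161.25874]
 [ 522.6482   271.27045]]
cap [246.53211009 253.39449541] [241 248  12  12 109] [0.50611981 0.14418667 0.105     ] zmed 0.11661834928489948
black [362.10588235 211.05882353] [357 207  11   9  85] [ 0.60703913 -0.1374942   0.088     ] zmed 0.10443538173047147
black [290.83333333 229.06666667] [287 225   8   9  30] [0.56371848 0.03891668 0.088     ] zmed 0.011899800579937943
black [279.91452991 241.30769231] [273 235  15  13 117] [0.53392077 0.06573628 0.088     ] zmed 0.05512195407620062
black [297.02941176 246.20588235] [294 241   7  12  34] [0.52170414 0.02372212 0.088     ] zmed 0.011558278747308956
black [236.0862069  255.74137931] [232 245   9  19  58] [0.49950534 0.17287042 0.088     ] zmed 0.011923757951800312
black [331.74626866 261.17910448] [325 254  14  16  67] [ 0.48478375 -0.06115045  0.088     ] zmed 0.08894895984057499
```

View pics/topz.png

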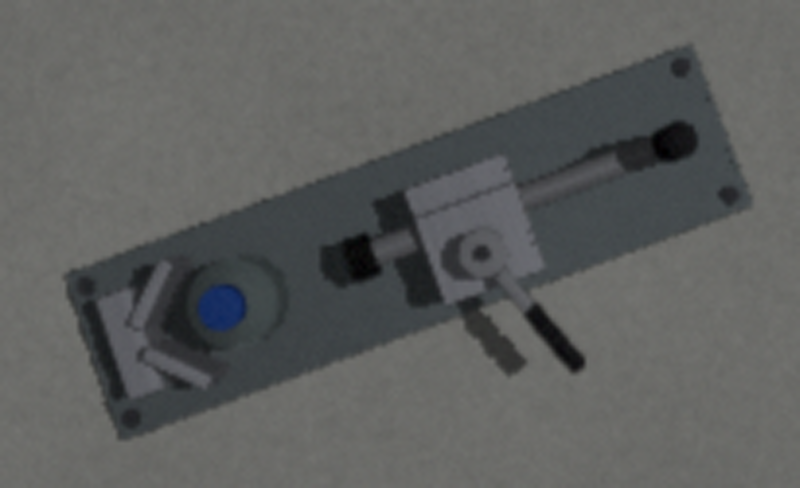

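View pics/sidez.png

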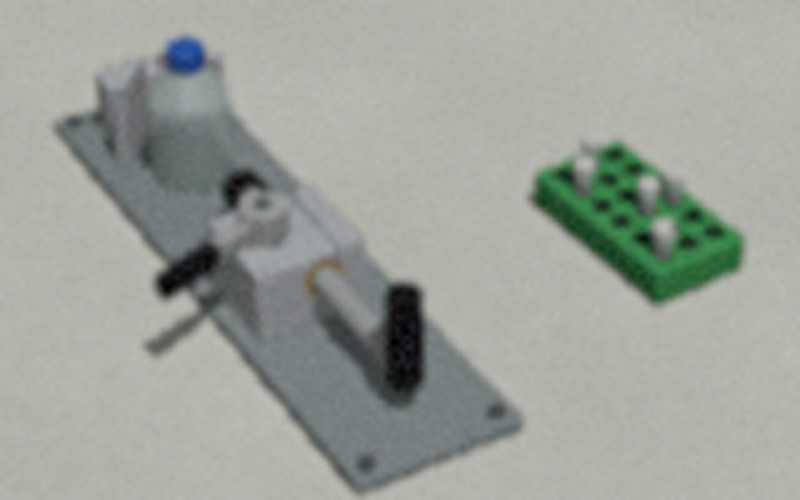

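{"method": "send_rows", "body": {
  "steps": [0,0,0,0.186,1,0,0,0,0.186,1,0,0,0,0.186,1,0,0,0,0.186,1,0,0,0,0.186,1,0,0,0,0.0064,1,1.12,5.74,0,0,1,1.12,5.74,0,0,1],
  "newtons": 30
}}

```text
time_s: 1.15
ee_pos: [0.2302, 0.4742, 0.2495]
tcp_rot: [0.984, 0.176, -0.0, 0.001]
ft_force: [1.7, 1.0, -0.2]
grip_width: 0.0
```

{"method": "send_rows", "body": {
  "steps": [1.12,5.74,0,0,1,1.12,5.74,0,0,1,1.12,5.74,0,0,1,1.12,5.74,0,0,1,1.12,5.74,0,0,1,1.12,5.74,0,0,1,1.12,5.74,0,0,1,1.12,5.74,0,0,1]
}}

```text
time_s: 2.15
ee_pos: [0.4712, 0.0722, 0.2504]
tcp_rot: [0.985, 0.175, 0.0, -0.0]
ft_force: [0.8, 0.2, -0.5]
grip_width: 0.0
```

{"method": "send_rows", "body": {
  "steps": [1.12,5.74,2,0,1,1.12,5.74,2,0,1,1.12,5.74,2,0,1,1.12,5.74,2,0,1,1.12,5.74,1,0,1,0,0,0,0,1]
}}

```text
time_s: 2.9
ee_pos: [0.6208, -0.1802, 0.1556]
tcp_rot: [0.985, 0.173, -0.003, -0.001]
ft_force: [-0.4, 0.4, 0.5]
grip_width: -0.001
```

```bash
cat >> h.py <<'E'
O=np.array([.53952,.04868]);a=np.radians(19.917)
XH=np.array([np.cos(a),np.sin(a)]);YH=np.array([-np.sin(a),np.cos(a)])
def own(p): d=np.array(p[:2])-O; return np.round(np.array([d@XH,d@YH,p[2] if len(p)>2 else 0])*1000,1)
def st():
    s=ctrl.get_state(); q=s['tcp_rot']; F=s['ft_force']
    from scipy.spatial.transform import Rotation as R
    M=R.from_quat(q).as_matrix(); 
    print('t',round(s['time_s'],2),'own',own(s['ee_pos']),'xang own',round(np.degrees(np.arctan2(M[1,0],M[0,0])-a),2),'tilt',np.round(M[:2,2],4),'F own',np.round([F[:2]@XH,F[:2]@YH,F[2]],2),'gw',round(s['grip_width'],3),'q',np.round(s['joint_positions'],2))
E
python3 - <<'E'
from h import *
st()
for n in('top','wrist'): grab(n,n+'1')
E
```

```text
t 2.9 own [  -1.6 -242.8  155.6] xang own -0.01 tilt [-0.0063  0.0013] F own [-0.22  0.47  0.54] gw -0.001 q [-0.33  0.22  1.25 -0.    1.67 -0.68]
```

View pics/wrist1.png

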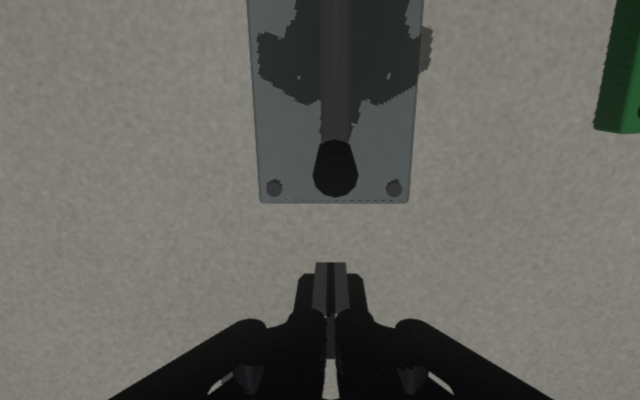

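{"method": "send_rows", "body": {
  "steps": [0.1,0,3.4,0,1,0.1,0,3.3,0,1,0,-0.4,0,0,1,0,0,0,0,1]
}}

```text
time_s: 3.5
ee_pos: [0.622, -0.1713, 0.0959]
tcp_rot: [0.985, 0.174, 0.001, 0.001]
ft_force: [0.1, -0.6, 0.2]
grip_width: 0.003
```

```bash
python3 - <<'E'
from h import *
st()
E
```

```text
t 3.5 own [   2.7 -234.9   95.9] xang own 0.13 tilt [ 0.0029 -0.0007] F own [-0.1  -0.62  0.25] gw 0.003 q [-0.32  0.23  1.35  0.    1.56 -0.67]
```

{"method": "send_rows", "body": {
  "steps": [-0.2,-0.3,0.6,0,1,0,-0.3,0,0,1,0,-0.3,0,0,1,0,0,0,0,1]
}}

```text
time_s: 4.0
ee_pos: [0.6166, -0.1643, 0.0876]
tcp_rot: [0.985, 0.173, 0.0, 0.0]
ft_force: [-0.4, -0.6, 0.2]
grip_width: 0.001
```

```bash
python3 - <<'E'
from h import *
st()
E
```

```text
t 4.0 own [-1.000e-01 -2.265e+02  8.760e+01] xang own 0.02 tilt [ 0.0003 -0.0001] F own [-0.62 -0.39  0.19] gw 0.001 q [-0.31  0.22  1.38  0.    1.54 -0.66]
```

{"method": "send_rows", "body": {
  "steps": [0,-0.4,0,0,1,0,-0.4,0,0,1,0,-0.4,0,0,1,0,-0.4,0,0,1,0,0,0,0,1]
}}

```text
time_s: 4.62
ee_pos: [0.6115, -0.1508, 0.0875]
tcp_rot: [0.985, 0.172, 0.001, 0.001]
ft_force: [2.2, -3.9, -1.6]
grip_width: 0.001
```

```bash
python3 - <<'E'
from h import *
st()
E
```

```text
t 4.62 own [-2.00e-01 -2.12e+02  8.75e+01] xang own -0.05 tilt [ 0.0016 -0.0026] F own [ 0.73 -4.41 -1.62] gw 0.001 q [-0.29  0.2   1.4  -0.    1.54 -0.64]
```

{"method": "send_rows", "body": {
  "steps": [0,-0.4,0,0,1,0,-0.4,0,0,1,0,-0.4,0,0,1,0,-0.4,0,0,1,0,-0.4,0,0,1,0,0,0,0,1]
}}

```text
time_s: 5.38
ee_pos: [0.6047, -0.1319, 0.0874]
tcp_rot: [0.985, 0.173, 0.001, 0.001]
ft_force: [3.6, -4.7, -0.6]
grip_width: 0.003
```

```bash
python3 - <<'E'
from h import *
st()
im=grab('top','top2');grab('side','side2')
f=im['frame']
cv2.imwrite('pics/topz2.png',cv2.resize(f[175:300,190:395,::-1],None,fx=3.9,fy=3.9,interpolation=cv2.INTER_CUBIC))
E
```

```text
t 5.38 own [  -0.2 -192.    87.4] xang own -0.05 tilt [ 0.0016 -0.0026] F own [ 1.76 -5.59 -0.59] gw 0.003 q [-0.27  0.17  1.44 -0.    1.54 -0.62]
```

View pics/topz2.png

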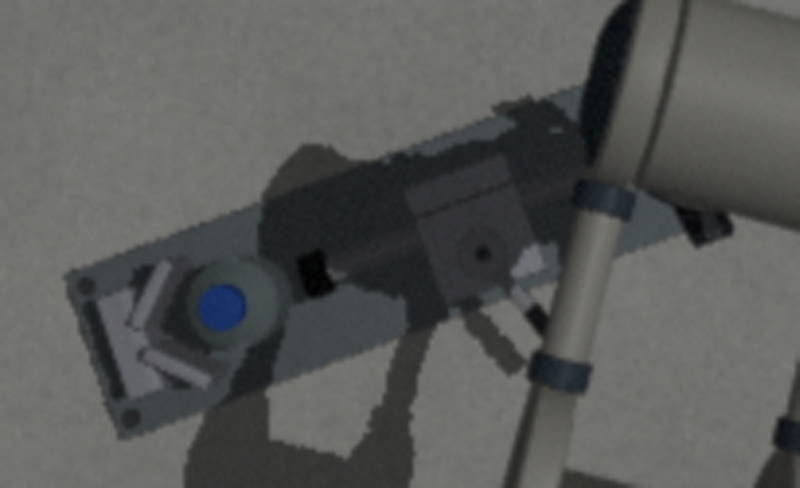

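{"method": "send_rows", "body": {
  "steps": [0,-0.4,0,0,1,0,-0.4,0,0,1,0,-0.3,0,0,1,0,-0.2,0,0,1]
}}

```text
time_s: 5.98
ee_pos: [0.6004, -0.1201, 0.0875]
tcp_rot: [0.985, 0.172, 0.001, 0.002]
ft_force: [3.4, -6.9, -1.6]
grip_width: 0.003
```

{"method": "send_rows", "body": {
  "steps": [0,-0.2,0,0,1,0,-0.2,0,0,1,0,-0.2,0,0,1]
}}

```text
time_s: 6.35
ee_pos: [0.5985, -0.1149, 0.0875]
tcp_rot: [0.985, 0.172, 0.001, 0.002]
ft_force: [4.9, -7.2, -2.1]
grip_width: 0.002
```

```bash
python3 - <<'E'
from h import *
st()
im=grab('top','top3')
f=im['frame']
cv2.imwrite('pics/topz3.png',cv2.resize(f[175:300,190:395,::-1],None,fx=3.9,fy=3.9,interpolation=cv2.INTER_CUBIC))
E
```

```text
t 6.35 own [  -0.2 -173.9   87.5] xang own -0.09 tilt [ 0.0024 -0.0038] F own [ 2.11 -8.46 -2.07] gw 0.002 q [-0.24  0.14  1.46 -0.    1.53 -0.59]
```

View pics/topz3.png

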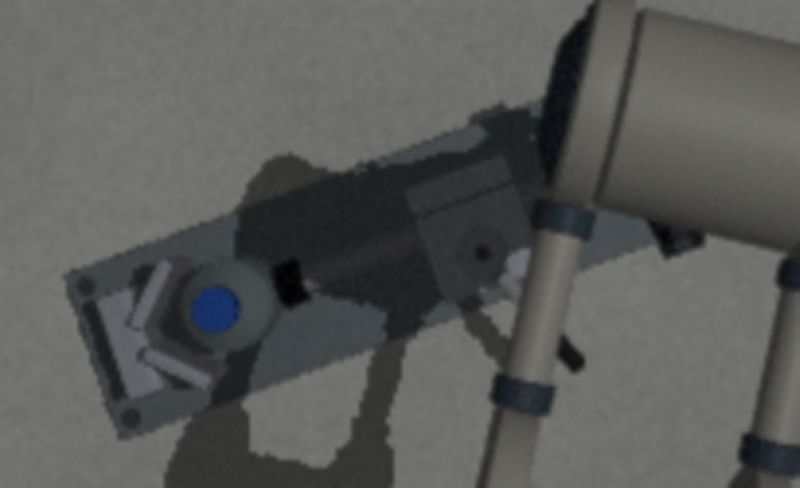

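{"method": "send_rows", "body": {
  "steps": [0,-0.1,0,0,1,0,-0.1,0,0,1,0,-0.1,0,0,1]
}}

```text
time_s: 6.78
ee_pos: [0.5975, -0.1121, 0.0875]
tcp_rot: [0.985, 0.172, 0.001, 0.002]
ft_force: [4.4, -7.0, -1.8]
grip_width: -0.002
```

{"method": "send_rows", "body": {
  "steps": [0,-0.1,0,0,1,0,-0.1,0,0,1]
}}

```text
time_s: 7.02
ee_pos: [0.5969, -0.1102, 0.0875]
tcp_rot: [0.985, 0.172, 0.001, 0.002]
ft_force: [3.4, -6.9, -2.3]
grip_width: -0.001
```

{"method": "send_rows", "body": {
  "steps": [0,-0.1,0,0,1,0,-0.1,0,0,1]
}}

```text
time_s: 7.28
ee_pos: [0.5962, -0.1084, 0.0875]
tcp_rot: [0.985, 0.172, 0.001, 0.002]
ft_force: [4.5, -7.4, -1.9]
grip_width: 0.002
```

```bash
python3 - <<'E'
from h import *
st()
E
```

```text
t 7.28 own [  -0.2 -166.9   87.5] xang own -0.09 tilt [ 0.0024 -0.0038] F own [ 1.72 -8.53 -1.86] gw 0.002 q [-0.23  0.13  1.47 -0.    1.53 -0.58]
```

{"method": "send_rows", "body": {
  "steps": [0,-0.1,0,0,1,0,-0.1,0,0,1]
}}

```text
time_s: 7.52
ee_pos: [0.5955, -0.1065, 0.0875]
tcp_rot: [0.985, 0.172, 0.001, 0.002]
ft_force: [4.4, -7.8, -2.7]
grip_width: -0.002
```

```bash
python3 - <<'E'
from h import *
st()
im=grab('top','top4')
f=im['frame']
cv2.imwrite('pics/topz4.png',cv2.resize(f[230:290,200:290,::-1],None,fx=8.5,fy=8.5,interpolation=cv2.INTER_CUBIC))
P,ok=cloud(im); D=P[...,:2]-O; yo=D@YH*1000; xo=D@XH*1000; Z=P[...,2]*1000
m=ok&(abs(Z-80)<5)&(yo>60)&(yo<215)&(abs(xo)<60)
for lo in range(-60,60,6):
    k=m&(xo>=lo)&(xo<lo+6)
    if k.sum(): print(lo+3,k.sum(),np.percentile(yo[k],[0,10,50,100]).round(1))
E
```

```text
t 7.53 own [  -0.2 -164.9   87.5] xang own -0.09 tilt [ 0.0024 -0.0038] F own [ 1.5  -8.88 -2.72] gw -0.002 q [-0.23  0.13  1.48 -0.    1.53 -0.58]
-45 1 [133.4 133.4 133.4 133.4]
-39 11 [129.2 129.3 133.8 139.9]
-33 14 [129.8 131.2 137.5 144.3]
-27 29 [101.9 108.7 127.3 153.2]
-21 35 [ 91.8  96.5 122.6 157. ]
-15 31 [ 88.8  91.6 146.5 164.9]
-9 21 [ 86.9  89.5 139.9 163.9]
-3 13 [ 83.9  85.1  89.2 140.6]
3 13 [ 84.5  85.8  88.5 159. ]
9 19 [ 84.9  87.1 140.  164.3]
15 26 [ 87.6  90.1 148.4 163.5]
21 33 [ 91.3  95.4 131.9 156.3]
27 39 [ 94.9 103.  122.  152.1]
33 17 [111.5 130.6 137.4 147.7]
39 11 [128.9 129.2 133.6 139.7]
```

View pics/topz4.png

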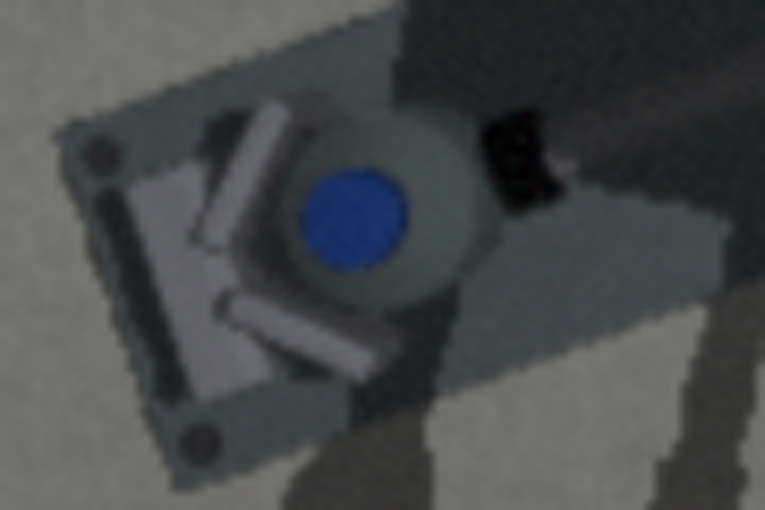

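{"method": "send_rows", "body": {
  "steps": [0,-0.1,0,0,1,0,-0.1,0,0,1]
}}

```text
time_s: 7.82
ee_pos: [0.5948, -0.1046, 0.0874]
tcp_rot: [0.985, 0.172, 0.001, 0.002]
ft_force: [4.2, -7.5, -2.4]
grip_width: -0.0
```

{"method": "send_rows", "body": {
  "steps": [0,-0.1,0,0,1]
}}

```text
time_s: 7.95
ee_pos: [0.5945, -0.1037, 0.0875]
tcp_rot: [0.985, 0.172, 0.001, 0.002]
ft_force: [4.0, -8.1, -1.6]
grip_width: -0.0
```

{"method": "send_rows", "body": {
  "steps": [0,-0.1,0,0,1]
}}

```text
time_s: 8.07
ee_pos: [0.5941, -0.1027, 0.0875]
tcp_rot: [0.985, 0.172, 0.001, 0.002]
ft_force: [4.0, -7.1, -2.8]
grip_width: -0.001
```

{"method": "send_rows", "body": {
  "steps": [0,-0.1,0,0,1]
}}

```text
time_s: 8.2
ee_pos: [0.5938, -0.1018, 0.0875]
tcp_rot: [0.985, 0.172, 0.001, 0.002]
ft_force: [3.4, -7.3, -2.7]
grip_width: -0.002
```

{"method": "send_rows", "body": {
  "steps": [0,-0.1,0,0,1]
}}

```text
time_s: 8.32
ee_pos: [0.5935, -0.1008, 0.0875]
tcp_rot: [0.985, 0.172, 0.001, 0.002]
ft_force: [4.6, -6.9, -1.9]
grip_width: 0.003
```

{"method": "send_rows", "body": {
  "steps": [0,-0.1,0,0,1]
}}

```text
time_s: 8.45
ee_pos: [0.5931, -0.0999, 0.0875]
tcp_rot: [0.985, 0.172, 0.001, 0.002]
ft_force: [4.1, -7.9, -1.2]
grip_width: -0.002
```

```bash
python3 - <<'E'
from h import *
st()
E
```

```text
t 8.45 own [  -0.2 -157.9   87.5] xang own -0.09 tilt [ 0.0024 -0.0038] F own [ 1.15 -8.82 -1.16] gw -0.002 q [-0.22  0.12  1.49 -0.    1.53 -0.57]
```

{"method": "send_rows", "body": {
  "steps": [0,-0.1,0,0,1]
}}

```text
time_s: 8.57
ee_pos: [0.5928, -0.099, 0.0875]
tcp_rot: [0.985, 0.172, 0.001, 0.002]
ft_force: [4.0, -9.0, -3.3]
grip_width: 0.001
```

{"method": "send_rows", "body": {
  "steps": [0,-0.1,0,0,1]
}}

```text
time_s: 8.7
ee_pos: [0.5926, -0.0986, 0.0875]
tcp_rot: [0.985, 0.172, 0.001, 0.003]
ft_force: [5.9, -10.6, -1.8]
grip_width: 0.003
```

{"method": "send_rows", "body": {
  "steps": [0,-0.1,0,0,1]
}}

```text
time_s: 8.82
ee_pos: [0.5925, -0.0982, 0.0875]
tcp_rot: [0.985, 0.172, 0.001, 0.003]
ft_force: [5.8, -12.4, -3.6]
grip_width: 0.001
```

```bash
python3 - <<'E'
from h import *
st()
im=grab('top','top5')
f=im['frame']
cv2.imwrite('pics/topz5.png',cv2.resize(f[230:290,200:290,::-1],None,fx=8.5,fy=8.5,interpolation=cv2.INTER_CUBIC))
E
```

```text
t 8.82 own [  -0.2 -156.1   87.5] xang own -0.13 tilt [ 0.0035 -0.0059] F own [  1.18 -13.64  -3.65] gw 0.001 q [-0.22  0.12  1.49 -0.01  1.53 -0.56]
```

View pics/topz5.png

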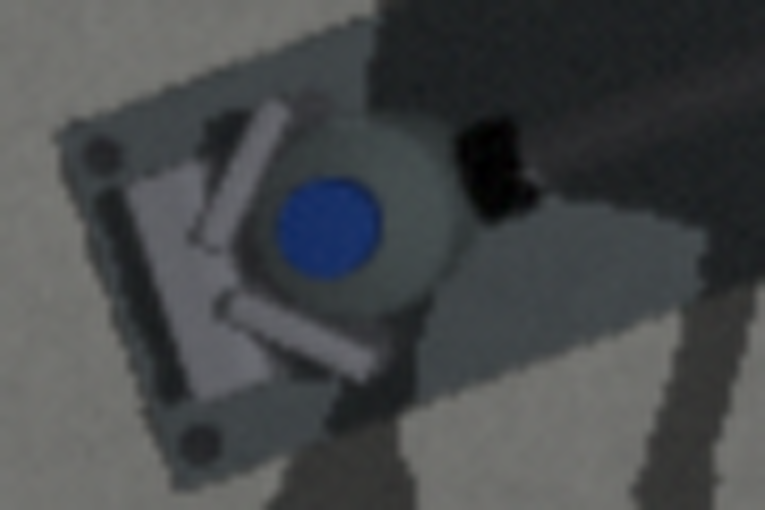

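```bash
python3 - <<'E'
from h import *
for t in('top0','top4','top5'):
    im=dict(np.load(f'pics/{t}.npz'));hsv=cv2.cvtColor(im['frame'],cv2.COLOR_RGB2HSV)
    m=(hsv[...,0]>105)&(hsv[...,0]<130)&(hsv[...,1]>150);m[:,:200]=0;m[:,300:]=0;m[:230]=0;m[290:]=0
    v,u=np.nonzero(m); print(t,m.sum(),own(proj_plane(im,(u.mean(),v.mean()),.105)))
    hsvv=im['frame'].min(-1)
E
```

```text
top0 109 [  1.1 101.2 105. ]
top4 111 [  1.5 113.6 105. ]
top5 110 [  1.6 121.2 105. ]
```

```bash
python3 - <<'E'
from h import *
for t in('top0','top4','top5'):
    im=dict(np.load(f'pics/{t}.npz'));P,ok=cloud(im);D=P[...,:2]-O; yo=D@YH*1000; xo=D@XH*1000; Z=P[...,2]*1000
    g=im['frame'].mean(-1); m=ok&(Z>74)&(Z<86)&(yo>122)&(yo<175)&(abs(xo)<50)&(g>95)
    n,l,s,c=cv2.connectedComponentsWithStats(m.astype(np.uint8))
    for i in range(1,n):
        if s[i,4]>8:
            v,u=np.nonzero(l==i); w=g[v,u]
            Q=np.array([own(proj_plane(im,(a_,b_),.08))[:2] for a_,b_ in zip(u,v)])
            vx,vy,x0,y0=cv2.fitLine(Q.astype(np.float32),cv2.DIST_HUBER,0,.01,.01).ravel()
            print(t,s[i,4],Q.mean(0).round(1),'ang',np.degrees(np.arctan2(vy,vx)).round(1),Q.min(0),Q.max(0))
im=dict(np.load('pics/top5.npz'));print(im['frame'].mean(-1)[240:280,210:250].astype(int)[::3,::3])
E
```

```text
top0 12 [ 22.  147.8] ang -46.5 [ 15.1 140.1] [ 28.7 154.9]
top0 15 [-30.2 138.4] ang 44.8 [-37.7 130.8] [-21.7 146.9]
top4 38 [ 23.9 146. ] ang -46.2 [  9.  129.1] [ 38.6 161.2]
top4 35 [-25.6 143.7] ang 45.8 [-40.  129.3] [ -9.7 159.1]
top5 35 [ 23.3 146.6] ang -46.0 [  9.  131.4] [ 38.6 161.2]
top5 37 [-24.6 144.6] ang 44.7 [-40.  130.8] [ -9.7 159.1]
[[111 115 109  78  67  66  69  68  68  64  66  45  32  27]
 [102  72  67  69  70  59  37  95  65  54  62  51  44  42]
 [ 55  56  69  66  68  34  63 100  48  59  62  66  70  58]
 [ 48  40  68  72  92  45  99  67  57  59  64  70  72  73]
 [ 66  39  95  97 102  66 105  54  48  55  59  52  74  76]
 [ 62  32  92  98  97  98  70  53  53  56  58  56  74  72]
 [ 66  42  55  98  73  97  43  49  55  56  59  53  73  72]
 [107  61  33 101  98 104  51  47  51  55  58  63  68  71]
 [112  63  30  92  98  92  82  56  49  57  61  64  64  57]
 [113  66  34  54  97  75  91  99  95  57  50  55  37  38]
 [112 108  64  35  99  98 105  59  88 100 100  64  40  62]
 [111 111  63  34  91  97 104  92  46  38  87  76  32  63]
 [109 111  79  34  58  85  68  67  69  66  40  31  31  64]
 [111 109 104  64  61  62  67  65  66  65  31  38  59 109]]
```

{"method": "send_rows", "body": {
  "steps": [0,0.4,0,0,1,0,1,0,0,1,0,0,-5.6,0,1,0,0,-5.7,0,1,0,-5.7,0,0,1,0,-5.7,0,0,1,0,-5.7,0,0,1,0,-5.7,0,0,1]
}}

```text
time_s: 9.88
ee_pos: [0.5177, 0.1077, 0.2005]
tcp_rot: [0.985, 0.173, 0.0, -0.0]
ft_force: [0.9, 0.8, -0.8]
grip_width: -0.0
```

{"method": "send_rows", "body": {
  "steps": [0,-5.7,0,0,1,0,0,0,0,1,0,0,0,0,1]
}}

```text
time_s: 10.25
ee_pos: [0.4992, 0.1596, 0.2003]
tcp_rot: [0.985, 0.173, 0.0, 0.0]
ft_force: [0.0, -0.2, 0.0]
grip_width: -0.001
```

```bash
python3 - <<'E'
from h import *
st()
grab('wrist','wrist6')
E
```

```text
t 10.25 own [-1.000e-01  1.180e+02  2.003e+02] xang own 0.04 tilt [ 0.0001 -0.0005] F own [-0.03 -0.21  0.02] gw -0.001 q [ 0.24 -0.12  1.53 -0.    1.73 -0.1 ]
```

View pics/wrist6.png

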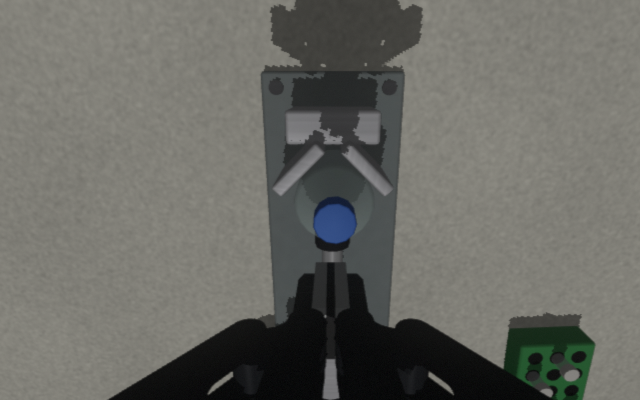

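```bash
python3 - <<'E'
from h import *
from scipy.spatial.transform import Rotation as R
im=dict(np.load('pics/wrist6.npz')); f=im['frame']; z=im['range_z']
H=im['hand_eye'];T=np.eye(4);T[:3,:3]=R.from_quat(im['rot']).as_matrix();T[:3,3]=im['ee'];W=T@H
v,u=np.mgrid[:400,:640]
P=np.stack([(u-im['cx'])/im['fx']*z,(v-im['cy'])/im['fy']*z,z],-1)@W[:3,:3].T+W[:3,3]
D=P[...,:2]-O;xo=D@XH*1000;yo=D@YH*1000;Z=P[...,2]*1000;ok=z>0
hsv=cv2.cvtColor(f,cv2.COLOR_RGB2HSV)
m=(hsv[...,0]>105)&(hsv[...,0]<130)&(hsv[...,1]>150)&(v<260)
print('cap',m.sum(),'z',np.percentile(Z[m],[5,50,95]))
k=m&(abs(Z-np.percentile(Z[m],80))<3);cc,rr=cv2.minEnclosingCircle(np.stack([xo[k],yo[k]],1).astype(np.float32));print(cc,rr,'mean',xo[k].mean(),yo[k].mean())
for sgn in(1,-1):
    k=ok&(abs(Z-80)<4)&(yo>120)&(yo<170)&(sgn*xo>6)&(sgn*xo<48)&~m&((hsv[...,2]>90))
    Q=np.stack([xo[k],yo[k]],1);d=(sgn*Q[:,0]+Q[:,1]);print('arm',sgn,k.sum(),np.percentile(d,[2,10,50,90,98]).round(1),Q.min(0),Q.max(0))
# plate edges
for r in(100,110,230,240):
    k=ok[r]&(abs(Z[r]-12)<4);print('plate x',xo[r][k].min().round(1),xo[r][k].max().round(1))
cv2.imwrite('pics/w6z.png',cv2.resize(f[100:260,235:435,::-1],None,fx=4,fy=3.75,interpolation=cv2.INTER_CUBIC))
E
```

```text
cap 1475 z [113.59817225 118.03474516 119.11663099]
(1.3180348873138428, 121.8241195678711) 13.886981964111328 mean 1.2911893745463194 122.42947986509446
arm 1 719 [165.4 166.8 171.5 176.1 177. ] [  6.80807986 128.43497046] [ 42.82690755 164.22300317]
arm -1 765 [164.7 166.2 171.1 176.  176.8] [-42.37931168 120.63350724] [ -6.35411645 164.23013933]
plate x -59.1 60.6
plate x -58.6 60.1
plate x -58.9 59.7
plate x -58.1 59.0
```

View pics/w6z.png

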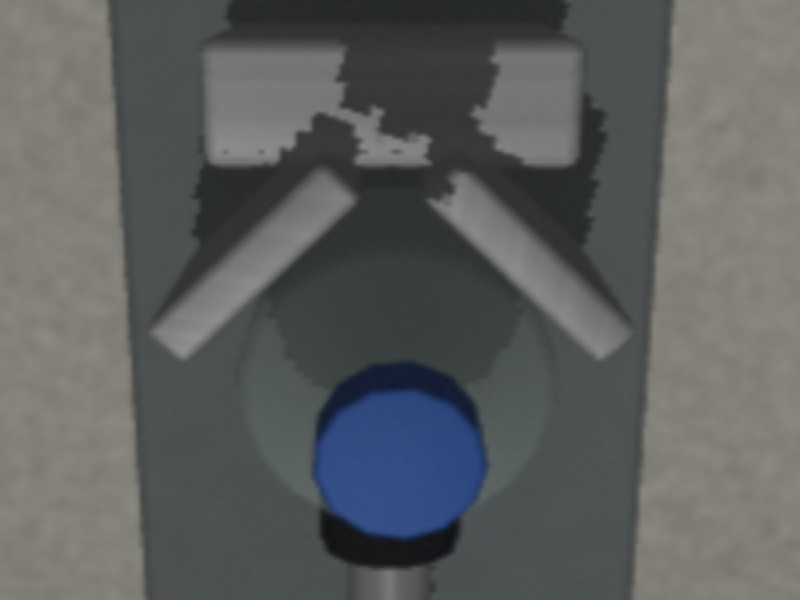

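{"method": "send_rows", "body": {
  "steps": [0,5.8,0,0,1,0,5.8,0,0,1,0,5.8,0,0,1,0,5.8,0,0,1,0,5.8,0,0,1,0,0,0,0,1,0,0,5.6,0,1,0,0,5.6,0,1]
}}

```text
time_s: 11.3
ee_pos: [0.598, -0.1139, 0.0879]
tcp_rot: [0.985, 0.172, 0.001, 0.0]
ft_force: [0.7, -0.1, -0.8]
grip_width: 0.001
```

{"method": "send_rows", "body": {
  "steps": [0,-0.4,0,0,1,0,-0.4,0,0,1,0,-0.2,0,0,1,0,0,0,0,1]
}}

```text
time_s: 11.8
ee_pos: [0.5956, -0.1034, 0.0911]
tcp_rot: [0.985, 0.173, 0.002, 0.001]
ft_force: [1.2, 0.0, -0.7]
grip_width: -0.001
```

```bash
python3 - <<'E'
from h import *
st()
E
```

```text
t 11.8 own [   0.9 -162.1   91.1] xang own 0.02 tilt [ 0.0042 -0.001 ] F own [ 1.12 -0.4  -0.7 ] gw -0.001 q [-0.23  0.13  1.48  0.    1.54 -0.58]
```

{"method": "send_rows", "body": {
  "steps": [-0.1,-0.2,0.2,0,1,0,-0.1,0,0,1,0,-0.1,0,0,1,0,0,0,0,1]
}}

```text
time_s: 12.3
ee_pos: [0.5921, -0.1, 0.0862]
tcp_rot: [0.985, 0.173, -0.0, -0.0]
ft_force: [-0.2, 0.6, 0.5]
grip_width: 0.001
```

{"method": "send_rows", "body": {
  "steps": [0,-0.1,0,0,1,0,-0.1,0,0,1]
}}

```text
time_s: 12.55
ee_pos: [0.5916, -0.0986, 0.0863]
tcp_rot: [0.985, 0.173, 0.0, 0.001]
ft_force: [1.5, -3.6, -1.9]
grip_width: -0.0
```

{"method": "send_rows", "body": {
  "steps": [0,-0.1,0,0,1]
}}

```text
time_s: 12.68
ee_pos: [0.5915, -0.0986, 0.0863]
tcp_rot: [0.985, 0.173, 0.0, 0.001]
ft_force: [3.0, -7.2, -2.6]
grip_width: -0.003
```

```bash
python3 - <<'E'
from h import *
st()
E
```

```text
t 12.68 own [  -1.3 -156.2   86.3] xang own -0.05 tilt [ 0.0014 -0.0027] F own [ 0.41 -7.81 -2.57] gw -0.003 q [-0.22  0.12  1.49 -0.    1.53 -0.57]
```

{"method": "send_rows", "body": {
  "steps": [0,-0.1,0,0,1]
}}

```text
time_s: 12.8
ee_pos: [0.5915, -0.0985, 0.0864]
tcp_rot: [0.985, 0.172, 0.001, 0.002]
ft_force: [5.1, -10.4, -3.0]
grip_width: 0.001
```

{"method": "send_rows", "body": {
  "steps": [0,-0.1,0,0,1]
}}

```text
time_s: 12.92
ee_pos: [0.5915, -0.0985, 0.0864]
tcp_rot: [0.985, 0.172, 0.001, 0.003]
ft_force: [7.0, -13.0, -4.5]
grip_width: 0.001
```

{"method": "send_rows", "body": {
  "steps": [0,-0.05,0,0,1]
}}

```text
time_s: 13.05
ee_pos: [0.5914, -0.0984, 0.0864]
tcp_rot: [0.985, 0.172, 0.001, 0.003]
ft_force: [7.5, -12.7, -4.6]
grip_width: 0.002
```

```bash
python3 - <<'E'
from h import *
st()
E
```

```text
t 13.05 own [  -1.3 -155.9   86.4] xang own -0.14 tilt [ 0.0036 -0.0063] F own [  2.75 -14.51  -4.56] gw 0.002 q [-0.22  0.12  1.5  -0.01  1.53 -0.56]
```

{"method": "send_rows", "body": {
  "steps": [0,-0.08,0,0,1]
}}

```text
time_s: 13.18
ee_pos: [0.5913, -0.098, 0.0864]
tcp_rot: [0.985, 0.172, 0.001, 0.004]
ft_force: [7.7, -15.1, -5.3]
grip_width: -0.001
```

{"method": "send_rows", "body": {
  "steps": [0,-0.05,0,0,1]
}}

```text
time_s: 13.3
ee_pos: [0.5912, -0.0978, 0.0864]
tcp_rot: [0.985, 0.172, 0.001, 0.004]
ft_force: [8.2, -15.2, -5.6]
grip_width: 0.002
```

```bash
python3 - <<'E'
from h import *
st()
E
```

```text
t 13.3 own [  -1.3 -155.4   86.4] xang own -0.16 tilt [ 0.0043 -0.0074] F own [  2.53 -17.09  -5.61] gw 0.002 q [-0.22  0.11  1.5  -0.01  1.52 -0.56]
```

```bash
python3 - <<'E'
from h import *
grab('top','top6')
st()
for t in('top0','top4','top5','top6'):
    im=dict(np.load(f'pics/{t}.npz'));hsv=cv2.cvtColor(im['frame'],cv2.COLOR_RGB2HSV)
    m=(hsv[...,0]>105)&(hsv[...,0]<130)&(hsv[...,1]>150);m[:,:200]=0;m[:,300:]=0;m[:230]=0;m[290:]=0
    v,u=np.nonzero(m); print(t,m.sum(),own(proj_plane(im,(u.mean(),v.mean()),.117)))
# bench features symmetric about own x=0: wrist6 screws, pad, rod, V base block
from scipy.spatial.transform import Rotation as R
im=dict(np.load('pics/wrist6.npz')); f=im['frame']; z=im['range_z']
H=im['hand_eye'];T=np.eye(4);T[:3,:3]=R.from_quat(im['rot']).as_matrix();T[:3,3]=im['ee'];W=T@H
v,u=np.mgrid[:400,:640]
P=np.stack([(u-im['cx'])/im['fx']*z,(v-im['cy'])/im['fy']*z,z],-1)@W[:3,:3].T+W[:3,3]
D=P[...,:2]-O;xo=D@XH*1000;yo=D@YH*1000;Z=P[...,2]*1000
def ray(uu,vv,h):
    d=W[:3,:3]@np.array([(uu-im['cx'])/im['fx'],(vv-im['cy'])/im['fy'],1]);c=W[:3,3];return own(c+d*(h-c[2])/d[2])
hsv=cv2.cvtColor(f,cv2.COLOR_RGB2HSV)
m=(hsv[...,0]>105)&(hsv[...,0]<130)&(hsv[...,1]>150)&(v<260)&(hsv[...,2]>100)
vv,uu=np.nonzero(m);(cu,cv_),r=cv2.minEnclosingCircle(np.stack([uu,vv],1).astype(np.float32));print('cap px',cu,cv_,r,uu.mean(),vv.mean(),ray(cu,cv_,.117),uu.min(),uu.max())
g=f.mean(-1)
# black screws
n,l,s,c=cv2.connectedComponentsWithStats(((g<60)&(v>75)&(v<100)&(u>260)&(u<405)).astype(np.uint8))
for i in range(1,n):
    if s[i,4]>20: print('dark',c[i],s[i],ray(*c[i],.012))
for r in (120,130,140): print(r,g[r,270:400].astype(int).tolist())
for sg in(160,170,180,188): print('edge',sg,[ (i) for i in range(262,405) if g[sg,i]>90])
E
```

```text
t 13.35 own [  -1.3 -155.4   86.4] xang own -0.17 tilt [ 0.0043 -0.0074] F own [  2.2  -16.84  -4.9 ] gw -0.001 q [-0.22  0.11  1.5  -0.01  1.52 -0.56]
top0 109 [  1.1  98.8 117. ]
top4 111 [  1.4 111.  117. ]
top5 110 [  1.5 118.5 117. ]
top6 115 [  1.4 117.2 117. ]
cap px 334.4024353027344 222.5 20.892906188964844 334.4242664551943 223.27042030134814 [  1.3 121.9 117. ] 314 355
dark [275.87564767  86.25388601] [269  77  15  18 193] [-46.7 202.8  12. ]
dark [334.49115505  88.08949011] [ 291   76   87   24 1922] [  2.2 201.4  12. ]
dark [388.87567568  86.83783784] [382  79  15  16 185] [ 47.7 202.4  12. ]
120 [78, 79, 78, 79, 79, 78, 78, 78, 77, 78, 78, 77, 80, 78, 76, 81, 102, 111, 116, 119, 118, 118, 117, 117, 117, 117, 117, 117, 116, 117, 116, 115, 116, 116, 116, 115, 116, 115, 116, 115, 115, 116, 116, 115, 116, 115, 116, 115, 106, 78, 59, 56, 56, 56, 57, 56, 57, 56, 55, 56, 56, 57, 56, 56, 57, 57, 56, 58, 56, 57, 56, 57, 56, 56, 57, 57, 57, 57, 57, 57, 56, 56, 57, 58, 57, 57, 57, 59, 74, 101, 113, 114, 115, 114, 113, 114, 114, 114, 113, 114, 113, 114, 113, 113, 113, 113, 114, 112
[... 1499 characters left out ...]
 263, 264, 265, 290, 291, 292, 293, 294, 295, 296, 297, 298, 299, 300, 301, 302, 303, 304, 305, 306, 359, 360, 361, 362, 363, 364, 365, 366, 367, 368, 369, 370, 371, 372, 373, 374, 399, 400, 401, 402, 403, 404]
edge 180 [262, 263, 264, 265, 266, 280, 281, 282, 283, 284, 285, 286, 287, 288, 289, 290, 291, 292, 293, 294, 295, 296, 297, 368, 369, 370, 371, 372, 373, 374, 375, 376, 377, 378, 379, 380, 381, 382, 383, 384, 398, 399, 400, 401, 402, 403, 404]
edge 188 [262, 263, 264, 265, 266, 273, 274, 275, 276, 277, 278, 279, 280, 281, 282, 283, 284, 285, 286, 287, 288, 289, 376, 377, 378, 379, 380, 381, 382, 383, 384, 385, 386, 387, 388, 389, 390, 391, 392, 397, 398, 399, 400, 401, 402, 403, 404]
```

{"method": "send_rows", "body": {
  "steps": [0,0.5,0,0,1,0,0.9,0,0,1,0,0,-5.6,0,1,1.65,-5.5,0,0,1,1.65,-5.5,0,0,1,1.65,-5.5,0,0,1,1.65,-5.5,0,0,1,1.65,-5.5,0,0,1]
}}

```text
time_s: 14.35
ee_pos: [0.5781, 0.1818, 0.1425]
tcp_rot: [0.985, 0.173, 0.0, -0.0]
ft_force: [0.8, 0.4, -0.2]
grip_width: 0.003
```

{"method": "send_rows", "body": {
  "steps": [0,0,0,0,1,0,0,0,0,1,0,0,0,0,1]
}}

```text
time_s: 14.72
ee_pos: [0.5787, 0.1785, 0.1423]
tcp_rot: [0.985, 0.172, -0.0, 0.0]
ft_force: [0.6, -0.0, -0.3]
grip_width: -0.001
```

```bash
python3 - <<'E'
from h import *
st()
grab('wrist','wrist7');grab('side','side7')
f=cv2.imread('pics/side7.png')[150:270,220:380]
cv2.imwrite('pics/side7z.png',cv2.resize(f,None,fx=5,fy=5,interpolation=cv2.INTER_CUBIC))
E
```

```text
t 14.72 own [ 81.1 108.7 142.3] xang own -0.1 tilt [-0.0001 -0.0003] F own [ 0.55 -0.2  -0.33] gw -0.001 q [ 0.24  0.11  1.4  -0.    1.63 -0.1 ]
```

View pics/wrist7.png

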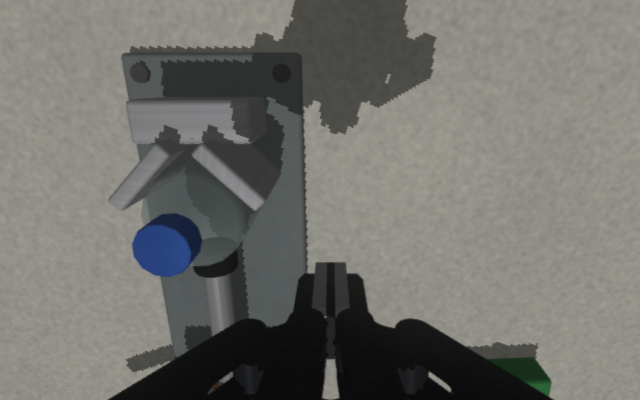

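View pics/side7z.png

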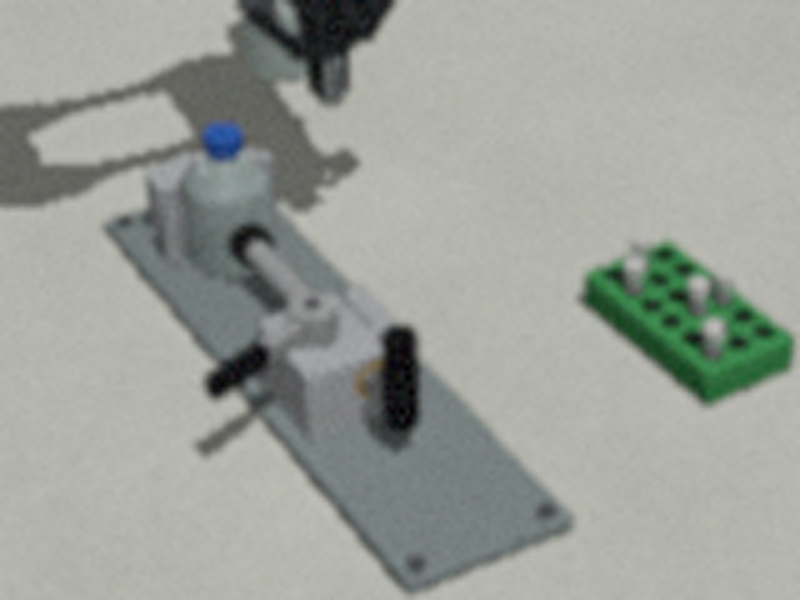

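{"method": "send_rows", "body": {
  "steps": [0,-0.2,3.7,0,1,0,0,3.7,0,1,-1,0,0,0,1,-1,0,0,0,1,-0.5,0,0,0,1,0,0,0,0,1,0,0,0,0,1]
}}

```text
time_s: 15.7
ee_pos: [0.556, 0.1736, 0.072]
tcp_rot: [0.985, 0.173, 0.003, -0.0]
ft_force: [3.8, -0.1, 5.5]
grip_width: -0.005
```

```bash
python3 - <<'E'
from h import *
st()
grab('wrist','wrist8');im=grab('top','top8')
f=im['frame']
cv2.imwrite('pics/topz8.png',cv2.resize(f[220:290,200:300,::-1],None,fx=7,fy=7,interpolation=cv2.INTER_CUBIC))
E
```

```text
t 15.7 own [ 58.  111.8  72. ] xang own -0.01 tilt [0.0062 0.0016] F own [ 3.58 -1.4   5.55] gw -0.005 q [ 0.24  0.08  1.56  0.    1.5  -0.1 ]
```

View pics/wrist8.png

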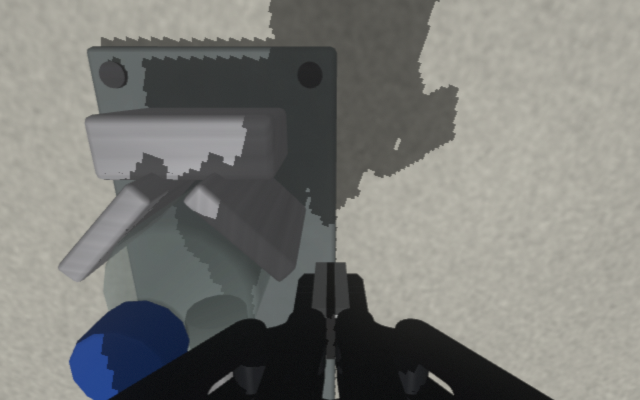

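View pics/topz8.png

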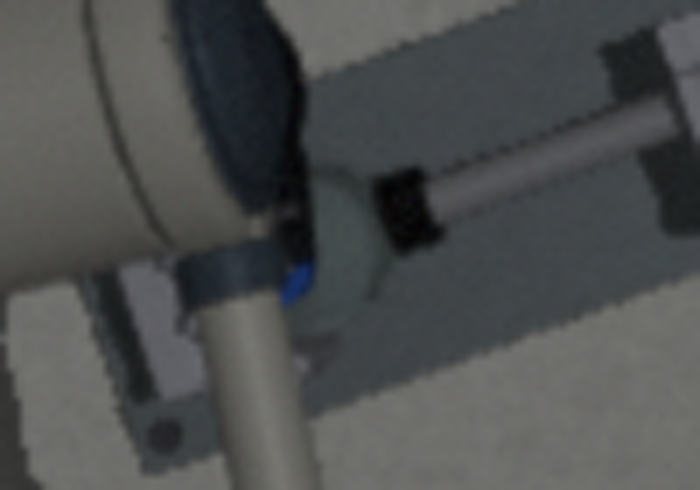

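{"method": "send_rows", "body": {
  "steps": [0.5,0,-0.5,0,1,1,0,-2,0,1,1,0,-4.5,0,1,0,0,0,0,1,0,0,0,0,1]
}}

```text
time_s: 16.42
ee_pos: [0.5776, 0.1817, 0.1382]
tcp_rot: [0.985, 0.173, -0.0, 0.0]
ft_force: [-1.3, 0.3, -0.5]
grip_width: -0.002
```

```bash
python3 - <<'E'
from h import *
st()
im=grab('wrist','wrist9');f=im['frame']
hsv=cv2.cvtColor(f,cv2.COLOR_RGB2HSV)
from scipy.spatial.transform import Rotation as R
im=dict(np.load('pics/wrist9.npz'));z=im['range_z']
H=im['hand_eye'];T=np.eye(4);T[:3,:3]=R.from_quat(im['rot']).as_matrix();T[:3,3]=im['ee'];W=T@H
v,u=np.mgrid[:400,:640]
P=np.stack([(u-im['cx'])/im['fx']*z,(v-im['cy'])/im['fy']*z,z],-1)@W[:3,:3].T+W[:3,3]
m=(hsv[...,0]>105)&(hsv[...,0]<130)&(hsv[...,1]>150)&(P[...,2]>.11)
D=P[m][:,:2]-O;x=D@XH*1000;y=D@YH*1000
print(m.sum(),np.median(P[m][:,2]),cv2.minEnclosingCircle(np.stack([x,y],1).astype(np.float32)))
# finger/knuckle geometry in tool frame from wrist depth
Pc=np.stack([(u-im['cx'])/im['fx']*z,(v-im['cy'])/im['fy']*z,z],-1)@H[:3,:3].T+H[:3,3]
k=(z>0)&(f.max(-1)<40)&(v>255)
Q=Pc[k]*1000
for lo in range(-90,25,8):
    s=(Q[:,2]>=lo)&(Q[:,2]<lo+8)
    if s.sum()>10: print('tool z',lo,s.sum(),'x',np.percentile(Q[s,0],[1,99]).round(),'y',np.percentile(Q[s,1],[1,99]).round())
E
```

```text
t 16.43 own [ 81.2 112.1 138.2] xang own 0.0 tilt [-0.0003 -0.0002] F own [-1.14  0.77 -0.49] gw -0.002 q [ 0.25  0.11  1.41 -0.    1.62 -0.1 ]
2831 0.11866645361530778 ((33.97676467895508, 155.32669067382812), 62.18295669555664)
tool z -66 2282 x [-52.  49.] y [-20. -13.]
tool z -58 6719 x [-52.  49.] y [-19.  -8.]
tool z -50 4078 x [-46.  44.] y [-19.  -7.]
tool z -42 7243 x [-39.  36.] y [-15.   7.]
tool z -34 3190 x [-34.  31.] y [-15.   7.]
tool z -26 1004 x [-21.  18.] y [-15.   8.]
tool z -18 337 x [-14.  12.] y [-13.  -8.]
tool z -10 460 x [-14.  12.] y [-13.  -8.]
tool z -2 401 x [-14.  12.] y [-13.  -7.]
tool z 6 201 x [-14.  11.] y [-13.  -8.]
```

View pics/wrist9.png

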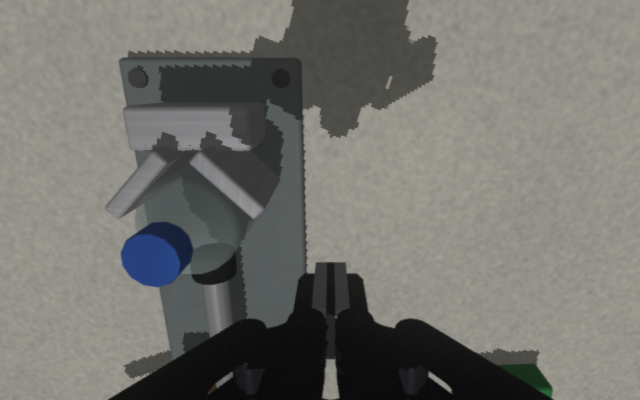

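```bash
cat >> h.py <<'E'
def wcap(t):
    from scipy.spatial.transform import Rotation as R
    im=dict(np.load(f'pics/{t}.npz'));f=im['frame'];hsv=cv2.cvtColor(f,cv2.COLOR_RGB2HSV)
    T=np.eye(4);T[:3,:3]=R.from_quat(im['rot']).as_matrix();T[:3,3]=im['ee'];W=T@im['hand_eye']
    z=im['range_z'];v,u=np.mgrid[:400,:640]
    P=np.stack([(u-im['cx'])/im['fx']*z,(v-im['cy'])/im['fy']*z,z],-1)@W[:3,:3].T+W[:3,3]
    m=(hsv[...,0]>105)&(hsv[...,0]<130)&(hsv[...,1]>150)&(abs(P[...,2]-.1185)<.0025)
    n,l,s,c=cv2.connectedComponentsWithStats(m.astype(np.uint8));i=1+np.argmax(s[1:,4]);k=l==i
    D=P[k][:,:2]-O;Q=np.stack([D@XH,D@YH],1).astype(np.float32)*1000
    print(t,k.sum(),'cap',np.round(cv2.minEnclosingCircle(Q)[0],2),np.round((Q.min(0)+Q.max(0))/2,2))
    D=P[...,:2]-O;xo=D@XH*1000;yo=D@YH*1000
    for sg in(1,-1):
        k=(z>0)&(abs(P[...,2]-.08)<.003)&(yo>125)&(yo<162)&(sg*xo>12)&(sg*xo<45)&(hsv[...,1]<40)
        d=sg*xo[k]+yo[k]; print('arm',sg,k.sum(),np.percentile(d,[3,50,97]).round(2))
E
python3 -c "
from h import *
for t in('wrist6','wrist7','wrist9'): wcap(t)"
```

```text
wrist6 1358 cap [  1.4 121.8] [  1.31 121.72]
arm 1 989 [157.6  170.9  178.83]
arm -1 943 [154.61 170.54 178.08]
wrist7 2416 cap [  1.81 122.09] [  2.13 121.76]
arm 1 1920 [156.53 171.08 179.16]
arm -1 1428 [157.03 170.02 177.46]
wrist9 2512 cap [ -1.05 122.27] [ -1.04 122.59]
arm 1 1920 [155.64 171.46 179.18]
arm -1 1474 [159.36 170.04 177.45]
```

{"method": "send_rows", "body": {
  "steps": [0,0,-6,0,1,-4,-0.3,-0.2,0,1,-4.1,-0.3,0,0,1,0,0,0,0,1,0,0,0,0,1]
}}

```text
time_s: 17.1
ee_pos: [0.4996, 0.1598, 0.1995]
tcp_rot: [0.985, 0.173, -0.0, 0.0]
ft_force: [0.5, -0.2, -0.1]
grip_width: 0.001
```

```bash
python3 - <<'E'
from h import *
st()
im=grab('wrist','wrist10');f=im['frame']
cv2.imwrite('pics/w10z.png',cv2.resize(f[100:260,235:435,::-1],None,fx=4,fy=3.75,interpolation=cv2.INTER_CUBIC))
wcap('wrist10')
im=dict(np.load('pics/wrist10.npz'));hsv=cv2.cvtColor(f,cv2.COLOR_RGB2HSV)
m=(hsv[...,0]>105)&(hsv[...,0]<130)&(hsv[...,1]>150)&(hsv[...,2]>100);m[260:]=0
v,u=np.nonzero(m);print(cv2.minEnclosingCircle(np.stack([u,v],1).astype(np.float32)))
g=f.mean(-1)
for r in(160,170,180,188):
    print(r,[i for i in range(270,398) if (g[r,i]>90)!=(g[r,i-1]>90)])
E
```

```text
t 17.1 own [  0.3 118.1 199.5] xang own -0.0 tilt [-0.0007 -0.0002] F own [ 0.36 -0.38 -0.07] gw 0.001 q [ 0.24 -0.12  1.53  0.    1.73 -0.1 ]
wrist10 1400 cap [ -1.1  122.49] [ -1.76 122.51]
arm 1 952 [157.67 171.1  178.9 ]
arm -1 965 [157.39 170.34 178.09]
((328.3185729980469, 223.37168884277344), 21.016761779785156)
160 [300, 317, 348, 365]
170 [290, 307, 358, 374]
180 [280, 297, 368, 384]
188 [272, 289, 375, 392, 397]
```

View pics/w10z.png

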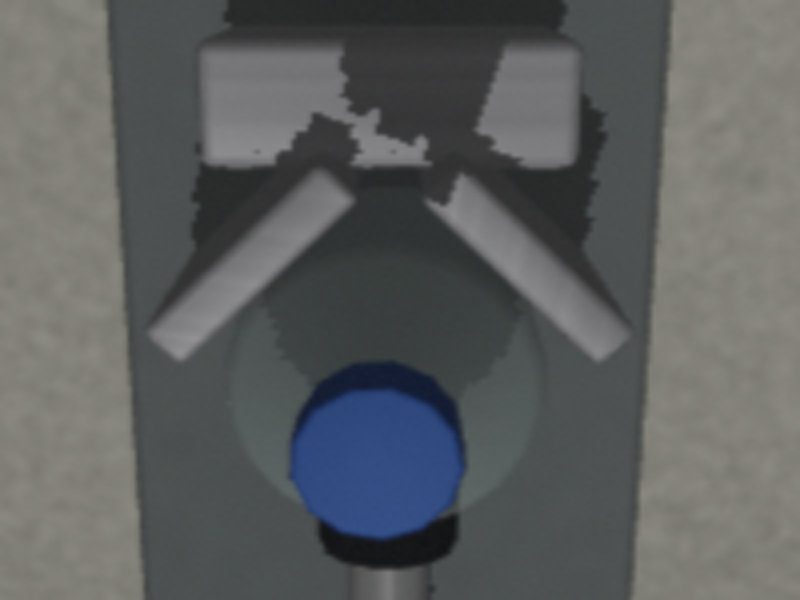

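{"method": "send_rows", "body": {
  "steps": [0,5,0,0,-1,0,5,0,0,-1,0,5,0,0,-1,0,5,0,0,-1,0,5,0,0,-1,0,0,4,0,-1,0,0,0,0,-1,0,0,0,0,-1],
  "newtons": 30
}}

```text
time_s: 18.15
ee_pos: [0.5852, -0.0749, 0.1609]
tcp_rot: [0.985, 0.173, 0.0, -0.0]
ft_force: [0.8, 0.1, 0.0]
grip_width: 1.002
```

```bash
python3 - <<'E'
from h import *
st()
im=grab('wrist','wrist11');f=im['frame']
E
```

```text
t 18.15 own [   0.9 -131.7  160.9] xang own 0.03 tilt [0.     0.0001] F own [ 0.75 -0.15  0.02] gw 1.002 q [-0.18  0.06  1.42  0.    1.66 -0.53]
```

View pics/wrist11.png

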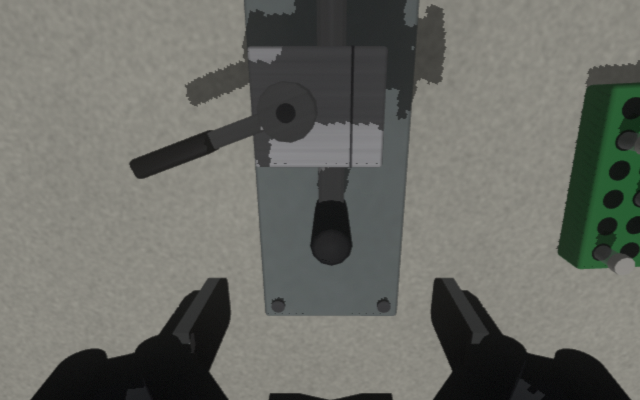

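{"method": "send_rows", "body": {
  "steps": [-0.05,0,3.8,0,-1,0,0,3.6,0,-1,0,0,0,0,-1,0,0,0,0,1,0,0,0,0,1,0,0,0,0,1,0,0,0,0,1],
  "newtons": 30
}}

```text
time_s: 19.08
ee_pos: [0.5856, -0.0753, 0.0878]
tcp_rot: [0.985, 0.173, 0.002, 0.0]
ft_force: [4.5, 1.6, 2.6]
grip_width: 0.27
```

```bash
python3 - <<'E'
from h import *
st()
E
```

```text
t 19.07 own [   1.1 -132.2   87.8] xang own 0.01 tilt [0.0042 0.0001] F own [ 4.78 -0.05  2.55] gw 0.27 q [-0.19  0.09  1.52  0.    1.53 -0.53]
```

Gripped (0.27·85 ≈ 23 mm). Draw the rod back to relieve the bottle.

{"method": "send_rows", "body": {
  "steps": [-0.1,0.2,0,0,1,0,0.3,0,0,1,0,0.3,0,0,1,0,0.3,0,0,1,0,0.3,0,0,1,0,0,0,0,1]
}}

```text
time_s: 19.82
ee_pos: [0.5898, -0.0868, 0.0878]
tcp_rot: [0.985, 0.174, 0.003, -0.001]
ft_force: [5.8, 6.9, 4.0]
grip_width: 0.27
```

```bash
python3 - <<'E'
from h import *
st()
im=grab('top','top12');f=im['frame']
cv2.imwrite('pics/topz12.png',cv2.resize(f[220:290,200:300,::-1],None,fx=7,fy=7,interpolation=cv2.INTER_CUBIC))
hsv=cv2.cvtColor(im['frame'],cv2.COLOR_RGB2HSV)
m=(hsv[...,0]>105)&(hsv[...,0]<130)&(hsv[...,1]>150);m[:,:200]=0;m[:,300:]=0;m[:230]=0;m[290:]=0
v,u=np.nonzero(m); print(m.sum(),own(proj_plane(im,(u.mean(),v.mean()),.117)))
E
```

```text
t 19.82 own [   1.1 -144.5   87.8] xang own 0.09 tilt [0.0045 0.0034] F own [7.77 4.51 3.99] gw 0.27 q [-0.21  0.11  1.5   0.    1.53 -0.55]
110 [  1.2 118.3 117. ]
```

View pics/topz12.png

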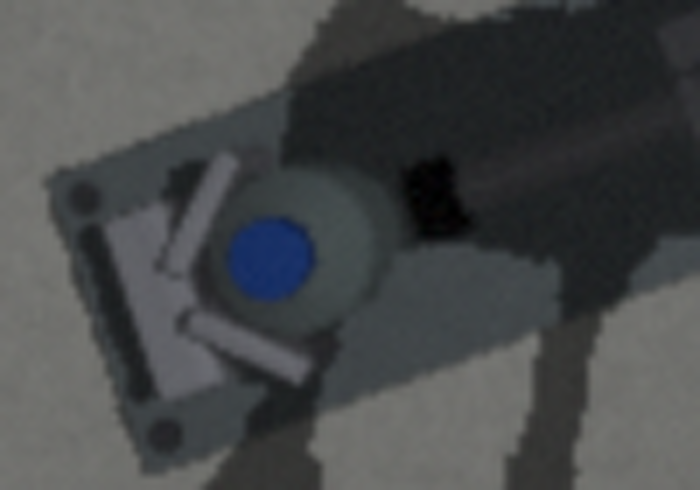

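{"method": "send_rows", "body": {
  "steps": [0,0,0,0,-1,0,0,0,0,-1,0,0,-3,0,-1,0,0,-4,0,-1,1.8,-5,0,0,1,1.8,-5,0,0,1,1.8,-5,0,0,1,1.8,-5,0,0,1],
  "newtons": 30
}}

```text
time_s: 20.88
ee_pos: [0.5873, 0.1247, 0.1561]
tcp_rot: [0.985, 0.173, -0.0, 0.0]
ft_force: [0.1, -0.0, 0.1]
grip_width: 0.148
```

{"method": "send_rows", "body": {
  "steps": [1.8,-5,0,0,1,0,0,0,0.186,1,0,0,0,0.186,1,0,0,0,0.186,1,0,0,0,0.186,1,0,0,0,0.186,1,0,0,0,0.186,1,0,0,0,0.186,1]
}}

```text
time_s: 21.88
ee_pos: [0.5874, 0.1762, 0.1559]
tcp_rot: [0.887, -0.462, -0.0, 0.0]
ft_force: [-0.4, 0.2, 0.4]
grip_width: 0.001
```

{"method": "send_rows", "body": {
  "steps": [0,0,0,0.186,1,0,0,0,0.083,1,0,0,0,0,1,0,0,0,0,1]
}}

```text
time_s: 22.38
ee_pos: [0.5875, 0.1765, 0.1561]
tcp_rot: [0.819, -0.574, -0.0, 0.0]
ft_force: [-0.1, 0.0, -0.6]
grip_width: -0.002
```

```bash
python3 - <<'E'
from h import *
st()
im=grab('wrist','wrist13'); wcap('wrist13')
E
```

```text
t 22.38 own [ 88.6 103.9 156.1] xang own -89.93 tilt [-0.0005 -0.0003] F own [-0.12  0.08 -0.61] gw -0.002 q [ 0.24  0.13  1.36 -0.    1.66  1.46]
wrist13 25 cap [  1.16 109.31] [  1.16 109.01]
arm 1 770 [159.87 171.76 178.95]Traceback (most recent call last):
  File "<stdin>", line 3, in <module>
  File "h.py", line 36, in wcap
    d=sg*xo[k]+yo[k]; print('arm',sg,k.sum(),np.percentile(d,[3,50,97]).round(2))
                                             ~~~~~~~~~~~~~^^^^^^^^^^^^^
    return _quantile_unchecked(
        a, q, axis, out, overwrite_input, method, keepdims, weights)
    return _ureduce(a,
                    func=_quantile_ureduce_func,
    ...<5 lines>...
                    overwrite_input=overwrite_input,
                    method=method)
    r = func(a, **kwargs)
    result = _quantile(arr,
                       quantiles=q,
    ...<2 lines>...
                       out=out,
                       weights=wgt)
    slices_having_nans = np.isnan(arr[-1, ...])
                                  ~~~^^^^^^^^^
IndexError: index -1 is out of bounds for axis 0 with size 0
```

View pics/wrist13.png

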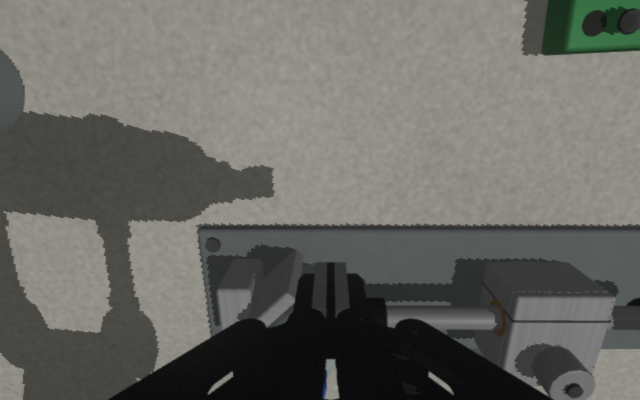

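{"method": "send_rows", "body": {
  "steps": [-0.3,0,4.4,0,1,0,0,4.4,0,1,0,1.3,0,0,1,0,1.3,0,0,1,0,1,0,0,1,0,0,0,0,1,0,0,0,0,1]
}}

```text
time_s: 23.3
ee_pos: [0.5532, 0.1675, 0.0695]
tcp_rot: [0.819, -0.574, 0.001, -0.001]
ft_force: [0.6, -0.1, -0.8]
grip_width: -0.002
```

```bash
python3 - <<'E'
from h import *
st()
grab('top','top14')
E
```

```text
t 23.3 own [ 53.3 107.   69.5] xang own -90.01 tilt [0.0021 0.0005] F own [ 0.49 -0.29 -0.78] gw -0.002 q [0.24 0.07 1.57 0.   1.5  1.46]
```

View pics/top14.png

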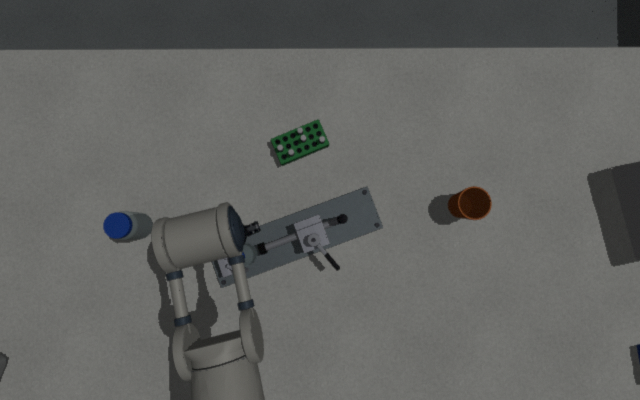

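{"method": "send_rows", "body": {
  "steps": [0,0.2,0,0,1,0,0.2,0,0,1,0,0.2,0,0,1,0,0,0,0,1]
}}

```text
time_s: 23.85
ee_pos: [0.5469, 0.1653, 0.0682]
tcp_rot: [0.819, -0.574, -0.0, 0.0]
ft_force: [-0.3, -0.1, 0.7]
grip_width: 0.0
```

{"method": "send_rows", "body": {
  "steps": [0,0.1,0,0,1,0,0.1,0,0,1]
}}

```text
time_s: 24.1
ee_pos: [0.5451, 0.1646, 0.0683]
tcp_rot: [0.819, -0.574, 0.0, -0.0]
ft_force: [0.0, -0.8, 0.3]
grip_width: -0.002
```

{"method": "send_rows", "body": {
  "steps": [0,0.1,0,0,1,0,0,0,0,1]
}}

```text
time_s: 24.35
ee_pos: [0.5442, 0.1642, 0.0683]
tcp_rot: [0.819, -0.574, 0.0, -0.0]
ft_force: [-0.4, 0.4, -0.8]
grip_width: -0.002
```

```bash
python3 - <<'E'
from h import *
st()
E
```

```text
t 24.35 own [ 43.8 107.1  68.3] xang own -90.01 tilt [ 0.0001 -0.    ] F own [-0.21  0.55 -0.84] gw -0.002 q [ 0.23  0.05  1.6  -0.    1.49  1.46]
```

{"method": "send_rows", "body": {
  "steps": [0,0.1,0,0,1]
}}

```text
time_s: 24.48
ee_pos: [0.5433, 0.1639, 0.0683]
tcp_rot: [0.819, -0.574, 0.0, -0.0]
ft_force: [-0.9, 0.9, 0.4]
grip_width: 0.001
```

{"method": "send_rows", "body": {
  "steps": [0,0.1,0,0,1]
}}

```text
time_s: 24.6
ee_pos: [0.5426, 0.1637, 0.0685]
tcp_rot: [0.819, -0.574, 0.0, -0.0]
ft_force: [1.7, -0.2, 0.8]
grip_width: 0.002
```

{"method": "send_rows", "body": {
  "steps": [0,0.05,0,0,1]
}}

```text
time_s: 24.72
ee_pos: [0.5422, 0.1635, 0.0687]
tcp_rot: [0.819, -0.574, 0.0, -0.0]
ft_force: [1.3, 0.1, 0.3]
grip_width: 0.001
```

```bash
python3 - <<'E'
from h import *
st()
E
```

```text
t 24.73 own [ 41.6 107.   68.7] xang own -90.02 tilt [0.0012 0.0003] F own [ 1.21 -0.35  0.25] gw 0.001 q [ 0.23  0.04  1.61 -0.    1.49  1.46]
```

{"method": "send_rows", "body": {
  "steps": [0,0.05,0,0,1]
}}

```text
time_s: 24.85
ee_pos: [0.5417, 0.1633, 0.0686]
tcp_rot: [0.819, -0.574, 0.0, -0.0]
ft_force: [1.8, -0.3, 0.7]
grip_width: 0.003
```

```bash
python3 - <<'E'
from h import *
st()
E
```

```text
t 24.85 own [ 41.  107.   68.6] xang own -90.02 tilt [0.0008 0.0002] F own [ 1.59 -0.87  0.73] gw 0.003 q [ 0.23  0.04  1.61 -0.    1.49  1.46]
```

{"method": "send_rows", "body": {
  "steps": [0,-0.5,0,0,1,0,-2,0,0,1,0,-2,-6,-0.186,1,0,0,-6,-0.186,1,0,0,-1.2,-0.186,1,0,0,0,-0.186,1,0,0,0,-0.186,1,0,0,0,-0.186,1]
}}

```text
time_s: 25.85
ee_pos: [0.5834, 0.1786, 0.1991]
tcp_rot: [0.999, -0.051, -0.001, 0.0]
ft_force: [0.0, -0.1, 0.9]
grip_width: -0.002
```

{"method": "send_rows", "body": {
  "steps": [0,0,0,-0.186,1,0,0,0,-0.186,1,0,0,0,-0.083,1,-4.2,-0.5,0,0,1,-4.2,-0.5,0,0,1,0,0,0,0,1,0,0,0,0,1]
}}

```text
time_s: 26.72
ee_pos: [0.5015, 0.1594, 0.1998]
tcp_rot: [0.985, 0.173, 0.0, -0.0]
ft_force: [0.1, 0.6, 0.0]
grip_width: 0.001
```

```bash
cat >> h.py <<'E'
def look(t):
    st();im=grab('wrist',t);f=im['frame'];cv2.imwrite(f'pics/{t}z.png',cv2.resize(f[100:260,235:435,::-1],None,fx=4,fy=3.75,interpolation=cv2.INTER_CUBIC))
    try: wcap(t)
    except Exception as e: print(e)
    hsv=cv2.cvtColor(f,cv2.COLOR_RGB2HSV)
    m=(hsv[...,0]>105)&(hsv[...,0]<130)&(hsv[...,1]>150)&(hsv[...,2]>100);m[260:]=0
    v,u=np.nonzero(m);print(cv2.minEnclosingCircle(np.stack([u,v],1).astype(np.float32)))
    g=f.mean(-1)
    for r in(160,170,180): print(r,[i for i in range(270,398) if (g[r,i]>90)!=(g[r,i-1]>90)])
E
python3 - <<'E'
from h import *
look('wrist15')
E
```

```text
t 26.73 own [  2.  117.1 199.8] xang own 0.0 tilt [0.0007 0.0002] F own [0.27 0.54 0.02] gw 0.001 q [ 0.24 -0.11  1.52  0.    1.73 -0.1 ]
wrist15 1377 cap [6.0000e-02 1.2214e+02] [6.0000e-02 1.2209e+02]
arm 1 985 [156.22 171.06 178.84]
arm -1 955 [155.89 170.33 178.02]
((328.8214416503906, 222.0), 21.202280044555664)
160 [296, 313, 347, 364, 397]
170 [286, 303, 357, 373, 396]
180 [276, 293, 366, 383, 396]
```

View pics/wrist15z.png

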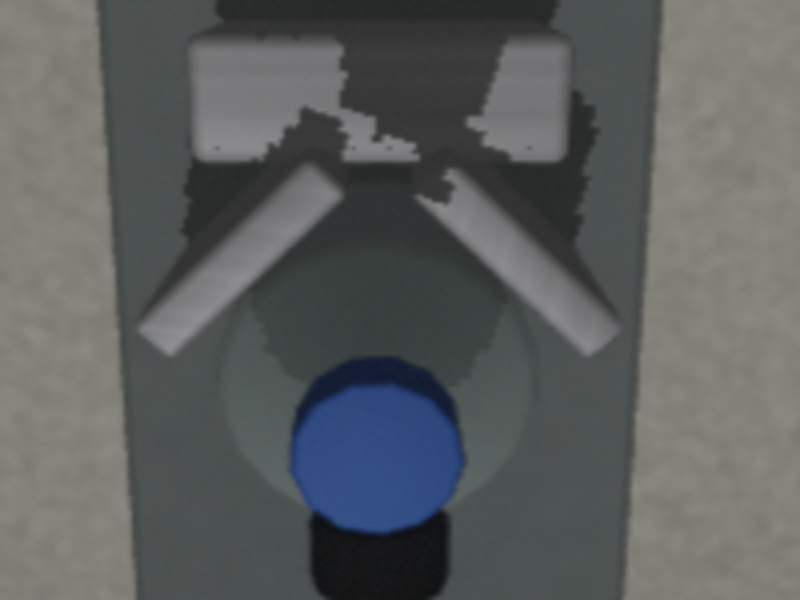

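{"method": "send_rows", "body": {
  "steps": [-0.2,5.95,0,0,1,0,5.95,0,0,1,0,5.95,0,0,1,0,5.95,0,0,1,0,6,0,0,1,0,0,0,0,1,0,0,5.6,0,1,0,0,5.6,0,1]
}}

```text
time_s: 27.78
ee_pos: [0.6019, -0.1214, 0.0868]
tcp_rot: [0.985, 0.173, 0.001, 0.0]
ft_force: [0.1, -1.0, -0.5]
grip_width: 0.0
```

{"method": "send_rows", "body": {
  "steps": [0,0,0,0,1,0,0,0,0,1]
}}

```text
time_s: 28.02
ee_pos: [0.602, -0.1214, 0.09]
tcp_rot: [0.985, 0.173, 0.001, 0.0]
ft_force: [0.9, -0.4, 1.2]
grip_width: 0.001
```

```bash
python3 - <<'E'
from h import *
st()
E
```

```text
t 28.02 own [   0.8 -181.2   90. ] xang own 0.04 tilt [ 0.0025 -0.0005] F own [ 0.7  -0.63  1.17] gw 0.001 q [-0.25  0.15  1.45  0.    1.54 -0.6 ]
```

{"method": "send_rows", "body": {
  "steps": [-0.05,-0.4,0.1,0,1,0,-0.3,0,0,1,0,-0.3,0,0,1,0,-0.3,0,0,1,0,-0.3,0,0,1,0,-0.2,0,0,1]
}}

```text
time_s: 28.78
ee_pos: [0.5949, -0.1065, 0.0873]
tcp_rot: [0.985, 0.172, 0.001, 0.002]
ft_force: [3.0, -6.5, 0.1]
grip_width: -0.003
```

{"method": "send_rows", "body": {
  "steps": [0,-0.1,0,0,1,0,-0.1,0,0,1]
}}

```text
time_s: 29.02
ee_pos: [0.5942, -0.1047, 0.0872]
tcp_rot: [0.985, 0.172, 0.001, 0.002]
ft_force: [3.6, -6.2, -0.1]
grip_width: -0.003
```

{"method": "send_rows", "body": {
  "steps": [0,-0.1,0,0,1,0,-0.1,0,0,1]
}}

```text
time_s: 29.28
ee_pos: [0.5936, -0.1029, 0.0873]
tcp_rot: [0.985, 0.172, 0.001, 0.002]
ft_force: [3.9, -6.9, -0.6]
grip_width: 0.002
```

```bash
python3 - <<'E'
from h import *
st()
E
```

```text
t 29.27 own [  -0.8 -160.9   87.3] xang own -0.08 tilt [ 0.0028 -0.0034] F own [ 1.3  -7.86 -0.64] gw 0.002 q [-0.23  0.12  1.49 -0.    1.53 -0.57]
```

{"method": "send_rows", "body": {
  "steps": [0,-0.1,0,0,1,0,-0.1,0,0,1]
}}

```text
time_s: 29.52
ee_pos: [0.5929, -0.101, 0.0873]
tcp_rot: [0.985, 0.172, 0.001, 0.002]
ft_force: [3.4, -6.3, -1.2]
grip_width: -0.004
```

{"method": "send_rows", "body": {
  "steps": [0,-0.1,0,0,1]
}}

```text
time_s: 29.65
ee_pos: [0.5926, -0.1, 0.0872]
tcp_rot: [0.985, 0.172, 0.001, 0.002]
ft_force: [2.7, -7.0, -0.8]
grip_width: 0.001
```

{"method": "send_rows", "body": {
  "steps": [0,-0.1,0,0,1]
}}

```text
time_s: 29.78
ee_pos: [0.5923, -0.0992, 0.0873]
tcp_rot: [0.985, 0.172, 0.001, 0.002]
ft_force: [3.9, -8.0, -0.4]
grip_width: 0.001
```

{"method": "send_rows", "body": {
  "steps": [0,-0.1,0,0,1]
}}

```text
time_s: 29.9
ee_pos: [0.592, -0.0986, 0.0873]
tcp_rot: [0.985, 0.172, 0.001, 0.002]
ft_force: [3.8, -8.6, -1.9]
grip_width: -0.0
```

```bash
python3 - <<'E'
from h import *
st()
E
```

```text
t 29.9 own [  -0.8 -156.4   87.3] xang own -0.09 tilt [ 0.0032 -0.0043] F own [ 0.69 -9.35 -1.85] gw -0.0 q [-0.22  0.12  1.49 -0.    1.53 -0.57]
```

{"method": "send_rows", "body": {
  "steps": [0,-0.1,0,0,1]
}}

```text
time_s: 30.02
ee_pos: [0.5918, -0.0982, 0.0873]
tcp_rot: [0.985, 0.172, 0.001, 0.003]
ft_force: [5.4, -10.2, -2.1]
grip_width: -0.002
```

{"method": "send_rows", "body": {
  "steps": [0,-0.05,0,0,1]
}}

```text
time_s: 30.15
ee_pos: [0.5918, -0.098, 0.0873]
tcp_rot: [0.985, 0.172, 0.002, 0.003]
ft_force: [5.5, -10.1, -2.6]
grip_width: 0.001
```

```bash
python3 - <<'E'
from h import *
st()
E
```

```text
t 30.15 own [  -0.8 -155.7   87.3] xang own -0.12 tilt [ 0.0041 -0.0058] F own [  1.7  -11.36  -2.65] gw 0.001 q [-0.22  0.12  1.49 -0.    1.53 -0.56]
```

{"method": "send_rows", "body": {
  "steps": [0,-0.08,0,0,1,0,0,0,0,1]
}}

```text
time_s: 30.4
ee_pos: [0.5917, -0.0976, 0.0873]
tcp_rot: [0.985, 0.172, 0.002, 0.003]
ft_force: [7.2, -11.2, -2.7]
grip_width: -0.003
```

```bash
python3 - <<'E'
from h import *
st()
grab('top','top16');st()
im=dict(np.load('pics/top16.npz'));hsv=cv2.cvtColor(im['frame'],cv2.COLOR_RGB2HSV)
m=(hsv[...,0]>105)&(hsv[...,0]<130)&(hsv[...,1]>150);m[:,:200]=0;m[:,300:]=0;m[:230]=0;m[290:]=0
v,u=np.nonzero(m); print(m.sum(),own(proj_plane(im,(u.mean(),v.mean()),.117)))
E
```

```text
t 30.4 own [  -0.8 -155.3   87.3] xang own -0.14 tilt [ 0.0045 -0.0063] F own [  2.91 -13.01  -2.74] gw -0.003 q [-0.22  0.11  1.49 -0.01  1.53 -0.56]
t 30.45 own [  -0.8 -155.3   87.3] xang own -0.14 tilt [ 0.0044 -0.0062] F own [  2.59 -14.22  -2.09] gw 0.001 q [-0.22  0.11  1.49 -0.01  1.53 -0.56]
107 [ -0.2 120.1 117. ]
```

{"method": "send_rows", "body": {
  "steps": [0,0.5,0,0,1,0,0.9,0,0,1,0,0,-5.5,0,1,-3.95,-2.8,0,0,1,-3.95,-2.8,0,0,1,0,0,0,-0.1745,1,0,0,0,-0.1745,1,0,0,0,0,1]
}}

```text
time_s: 31.45
ee_pos: [0.5016, -0.0816, 0.1417]
tcp_rot: [0.94, 0.341, 0.0, -0.0]
ft_force: [-0.7, -0.0, -0.5]
grip_width: -0.002
```

```bash
python3 - <<'E'
from h import *
st()
grab('wrist','wrist17')
E
```

```text
t 31.45 own [ -80.  -109.6  141.7] xang own 19.92 tilt [-0.      0.0002] F own [-0.65  0.22 -0.55] gw -0.002 q [-0.23 -0.15  1.66  0.    1.63 -0.92]
```

View pics/wrist17.png

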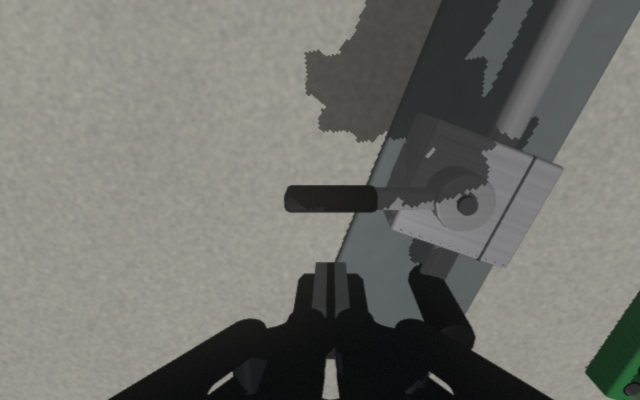

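{"method": "send_rows", "body": {
  "steps": [0,0,3.1,0,1,0,0,3.05,0,1,0,0,0,0,1,0,-0.4,0,0,1,0,-0.3,0,0,1,0,0,0,0,1]
}}

```text
time_s: 32.25
ee_pos: [0.4977, -0.0761, 0.0814]
tcp_rot: [0.94, 0.341, 0.001, 0.001]
ft_force: [0.3, 0.3, 0.5]
grip_width: 0.003
```

```bash
python3 - <<'E'
from h import *
st()
E
```

```text
t 32.25 own [ -81.8 -103.1   81.4] xang own 19.99 tilt [ 0.0021 -0.0004] F own [0.37 0.17 0.55] gw 0.003 q [-0.22 -0.14  1.76  0.    1.52 -0.92]
```

{"method": "send_rows", "body": {
  "steps": [0,-0.3,0,0,1,-0.19,-1.07,0,0.15,1,-0.19,-1.07,0,0.15,1]
}}

```text
time_s: 32.62
ee_pos: [0.4812, -0.0601, 0.081]
tcp_rot: [0.981, 0.194, 0.002, 0.002]
ft_force: [8.3, -5.4, -2.3]
grip_width: -0.007
```

```bash
cat >> h.py <<'E'
def lev():
    st();s=ctrl.get_state();o=own(s['ee_pos']);from scipy.spatial.transform import Rotation as R
    M=R.from_quat(s['tcp_rot']).as_matrix();d=np.array([-24,-60])-o[:2]
    xa=np.arctan2(M[1,0],M[0,0])-a;tx=np.array([np.cos(xa),np.sin(xa)]);ty=np.array([np.sin(xa),-np.cos(xa)])
    F=s['ft_force'];Fo=np.array([F[:2]@XH,F[:2]@YH]);print('pivot in tool',d@tx,d@ty,'lever turn',0.349-xa,'F tool',Fo@tx,Fo@ty)
E
python3 - <<'E'
from h import *
lev()
E
```

```text
t 32.62 own [-91.9 -82.4  81. ] xang own 2.46 tilt [ 0.0049 -0.0033] F own [ 5.97 -7.9  -2.27] gw -0.007 q [-0.19 -0.19  1.81 -0.    1.52 -0.58]
pivot in tool 68.79884643444568 -19.465064327907104 lever turn 0.306066428777188 F tool 5.6303683435142355 8.14444163610461
```

{"method": "send_rows", "body": {
  "steps": [-0.19,-1.07,0,0.15,1,-0.19,-1.07,0,0.15,1,-0.19,-1.07,0,0.15,1]
}}

```text
time_s: 33.0
ee_pos: [0.468, -0.0314, 0.081]
tcp_rot: [1.0, -0.03, 0.003, 0.003]
ft_force: [7.7, -8.7, -2.4]
grip_width: -0.001
```

```bash
python3 - <<'E'
from h import *
lev()
E
```

```text
t 33.0 own [-94.6 -50.9  81. ] xang own -23.36 tilt [ 0.005  -0.0053] F own [  4.24 -10.76  -2.38] gw -0.001 q [-0.14 -0.24  1.85 -0.    1.53 -0.08]
pivot in tool 68.42099201989217 -19.640210055237482 lever turn 0.7567220426010842 F tool 8.157467065851339 8.202430016976717
```

{"method": "send_rows", "body": {
  "steps": [-0.1,-1.07,0,0.15,1,-0.16,-1.07,0,0.15,1,-0.19,-1.07,0,0.15,1]
}}

```text
time_s: 33.38
ee_pos: [0.4689, 0.0014, 0.0809]
tcp_rot: [0.968, -0.252, 0.001, 0.002]
ft_force: [1.4, -7.7, 1.2]
grip_width: 0.001
```

```bash
python3 - <<'E'
from h import *
lev()
E
```

```text
t 33.38 own [-82.5 -20.4  80.9] xang own -49.13 tilt [ 0.0013 -0.0039] F own [-1.33 -7.68  1.19] gw 0.001 q [-0.07 -0.24  1.84 -0.    1.53  0.44]
pivot in tool 68.22565877642072 -18.321285012886186 lever turn 1.206419704455301 F tool 4.93368860579583 6.033609626010566
```

{"method": "send_rows", "body": {
  "steps": [-0.15,-1.07,0,0.15,1,-0.17,-1.07,0,0.15,1,0,0,0,0,1]
}}

```text
time_s: 33.75
ee_pos: [0.4777, 0.023, 0.0803]
tcp_rot: [0.921, -0.39, 0.0, -0.0]
ft_force: [0.2, 0.2, 1.3]
grip_width: 0.003
```

```bash
python3 - <<'E'
from h import *
lev()
im=grab('top','top18')
cv2.imwrite('pics/topz18.png',cv2.resize(im['frame'][175:300,190:395,::-1],None,fx=3.9,fy=3.9,interpolation=cv2.INTER_CUBIC))
E
```

```text
t 33.75 own [-66.9  -3.1  80.3] xang own -65.83 tilt [0.0003 0.0002] F own [0.25 0.12 1.26] gw 0.003 q [-0.02 -0.21  1.82  0.    1.53  0.78]
pivot in tool 69.47787180322254 -15.838097413988013 lever turn 1.4978982122854447 F tool -0.0010248214742821643 -0.2787604349703438
```

View pics/topz18.png

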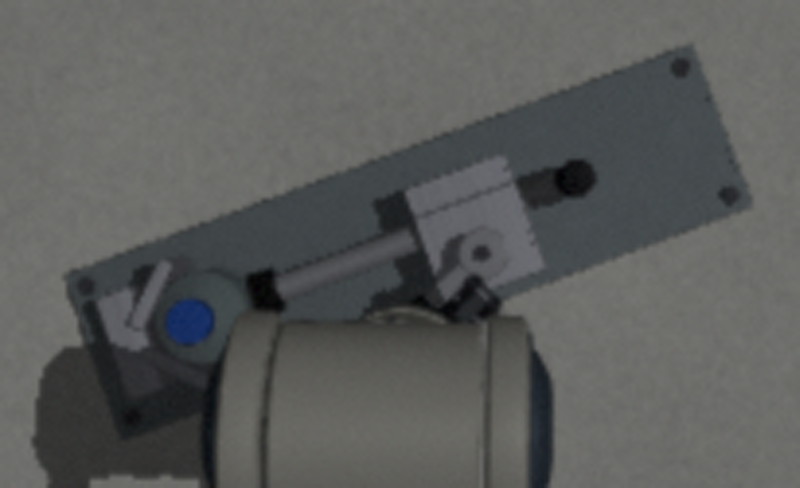

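{"method": "send_rows", "body": {
  "steps": [0,0.8,0,0,1,0,1,0,0,1,0,0,-5,0,1,0,0,-5,0,1,0,3,-2,0,1,0,0,0,0,1,0,0,0,0,1]
}}

```text
time_s: 34.67
ee_pos: [0.4427, -0.0109, 0.1993]
tcp_rot: [0.92, -0.391, -0.0, -0.0]
ft_force: [-1.3, 0.8, 0.5]
grip_width: -0.001
```

```bash
python3 - <<'E'
from h import *
st()
im=grab('wrist','wrist19')
E
```

```text
t 34.67 own [-111.3  -23.1  199.3] xang own -65.97 tilt [-0.0006  0.0003] F own [-0.98  1.18  0.54] gw -0.001 q [-0.1  -0.34  1.72  0.    1.77  0.7 ]
```

View pics/wrist19.png

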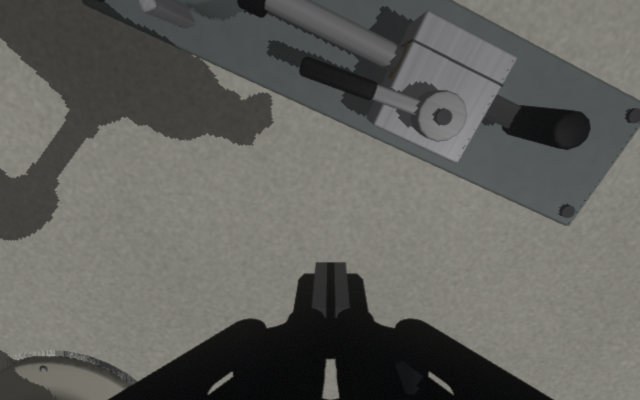

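```bash
python3 - <<'E'
from h import *
from scipy.spatial.transform import Rotation as R
im=dict(np.load('pics/wrist19.npz'));f=im['frame']
T=np.eye(4);T[:3,:3]=R.from_quat(im['rot']).as_matrix();T[:3,3]=im['ee'];W=T@im['hand_eye']
z=im['range_z'];v,u=np.mgrid[:400,:640]
P=np.stack([(u-im['cx'])/im['fx']*z,(v-im['cy'])/im['fy']*z,z],-1)@W[:3,:3].T+W[:3,3]
k=(z>0)&(abs(P[...,2]-.089)<.004)&(u>290)&(u<480)&(v>40)&(v<150)&(f.max(-1)<60)
D=P[k][:,:2]-O;Q=np.stack([D@XH,D@YH],1).astype(np.float32)*1000
vx,vy,x0,y0=cv2.fitLine(Q,cv2.DIST_HUBER,0,.01,.01).ravel()
print(k.sum(),Q.mean(0),np.degrees(np.arctan2(vy,vx)),'via pivot',np.degrees(np.arctan2(Q[:,1].mean()+60,Q[:,0].mean()+24)))
E
```

```text
1722 [-29.576942   5.181377] -85.08144 via pivot 94.89033
```

{"method": "send_rows", "body": {
  "steps": [0,0,0,-0.186,1,0,0,0,-0.186,1,0,0,0,-0.186,1,0,0,0,-0.186,1,0,0,0,-0.186,1,0,0,0,-0.186,1,0,0,0,-0.035,1,5.5,-2.4,0,0,1]
}}

```text
time_s: 35.72
ee_pos: [0.4861, 0.0293, 0.1999]
tcp_rot: [0.986, 0.17, -0.0, 0.001]
ft_force: [1.2, -1.4, 1.2]
grip_width: -0.003
```

{"method": "send_rows", "body": {
  "steps": [5.6,-2.4,0,0,1,0,-4.6,0,0,1,0,-4.6,0,0,1,0,0,0,0,1,0,0,0,0,1]
}}

```text
time_s: 36.35
ee_pos: [0.4997, 0.1585, 0.1995]
tcp_rot: [0.985, 0.172, -0.0, 0.0]
ft_force: [-0.6, -0.9, 0.3]
grip_width: -0.003
```

```bash
python3 - <<'E'
from h import *
look('wrist20')
E
```

```text
t 36.35 own [ -0.  116.8 199.5] xang own -0.05 tilt [-0.0007 -0.0007] F own [-0.84 -0.62  0.29] gw -0.003 q [ 0.24 -0.12  1.53 -0.    1.73 -0.1 ]
wrist20 1377 cap [  0.15 122.74] [ -0.19 122.56]
arm 1 973 [156.34 170.9  178.87]
arm -1 989 [156.18 170.27 178.18]
((332.2073059082031, 220.5), 20.94252586364746)
160 [299, 316, 350, 367]
170 [288, 306, 360, 377]
180 [279, 296, 370, 387]
```

View pics/wrist20.png

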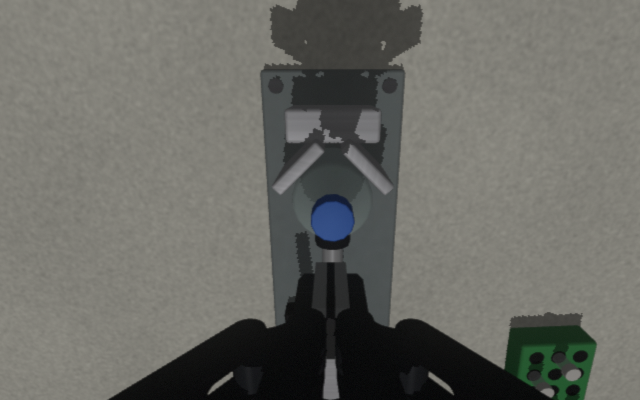

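```bash
python3 - <<'E'
from h import *
grab('side','side21'); f=cv2.imread('pics/side21.png')[100:340,220:400]
cv2.imwrite('pics/side21z.png',cv2.resize(f,None,fx=2.4,fy=2.4,interpolation=cv2.INTER_CUBIC))
st(); print(ctrl.hand_in())
E
```

```text
t 36.45 own [ -0.  116.  199.8] xang own -0.12 tilt [-0.0002 -0.0005] F own [-0.31 -0.12  0.29] gw -0.003 q [ 0.24 -0.12  1.53 -0.    1.73 -0.1 ]
the job is handed in; nothing more can be done
None
```

View pics/side21z.png

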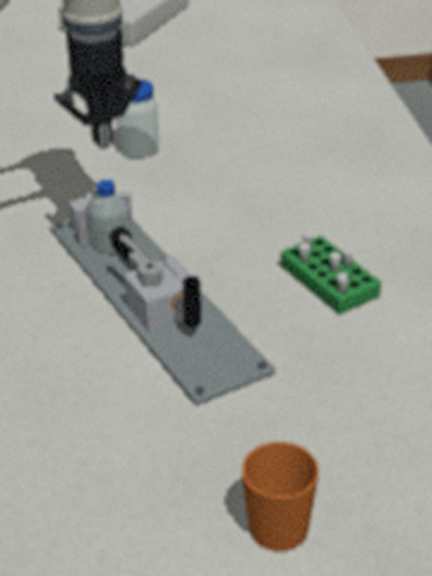

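The bottle is home in the V stop with the pad pressing on it, the lever is closed on its stop, and the job was handed in at about 36.5 s with the arm clear. It took two tries to seat the bottle.

**What happened**
- **First push:** the bottle jammed on one V arm, about 1.1 mm off centre. I pressed up to about 17 N on the knob, an estimated 10 N at the pad, and it did not shift.
- **Contact with the cap:** on the first attempt to nudge it, the gripper's knuckle brushed the cap with about 6 N and tilted the bottle about 2°. I drew the rod back 12 mm and the bottle stood upright again.
- **Fix:** I nudged the free bottle to the middle with about 1.5 N, low on the glass, then pushed the rod again by its knob. The final push was about 13–14 N, which leaves roughly 6 N at the pad after the drag.
- **Lever:** I swung it over centre with about 12 N at most at the readings taken. It then went to its stop by itself.

**Last checks**
- **Lever:** it measures 94.9–95.1°, and the closed stop is at 95.15°.
- **Bottle:** the cap sits within about 0.4 mm of the V's middle line and about 1.6 mm deeper than after the first push. It is upright and the pad is against it.
- **Other things:** the rack, tub and jar look unmoved in the pictures; I did not measure them.
- **Not measured:** the pad force after locking. The 6 N is worked out from the push force and the stated drag, and should lie between 5 and 7 N.

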